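Pack the bike lights, measure and print the parcel label

TASK

Get the parcel ready: put every blue bike light into the open cardboard carton, then swing the carton's flap fully shut so its tab drops behind the rim. Next take the carton's two sizes: draw the sprung tape out by its steel tab until the tab is level with the brass pointer nearer the tape's case and hold it there for a good second and a half, draw it on to the farther pointer and hold it there as long, then let the blade wind fully home. Then press the label printer's keys right down one at a time, round key first, then the square key, then the long bar, and leave everything else on the board where it is.

Things in the scene. Friction and masses are not known exactly. Their poses are not given: they have to be found in the camera images.
- light0: A blue plastic bike light, a rounded block 50 long (own x) x 34 wide (own y) x 30 high (own z) mm, 60 to 130 g; origin at the centre of its underside. All lights are alike; two to four are present. Lying any way up in the carton will do, as long as it lies below the rim
- light1: A blue plastic bike light, a rounded block 50 long (own x) x 34 wide (own y) x 30 high (own z) mm, 60 to 130 g; origin at the centre of its underside. All lights are alike; two to four are present. Lying any way up in the carton will do, as long as it lies below the rim
- light2: A blue plastic bike light, a rounded block 50 long (own x) x 34 wide (own y) x 30 high (own z) mm, 60 to 130 g; origin at the centre of its underside. All lights are alike; two to four are present. Lying any way up in the carton will do, as long as it lies below the rim
- light3: A blue plastic bike light, a rounded block 50 long (own x) x 34 wide (own y) x 30 high (own z) mm, 60 to 130 g; origin at the centre of its underside. All lights are alike; two to four are present. Lying any way up in the carton will do, as long as it lies below the rim
- carton: Fixed open cardboard carton, outside 188 (own x) x 148 (own y) x 55 (own z) mm, walls and floor 4 mm (inside 180 x 140, floor at own z = 4 mm); origin at the centre of its underside. Its flap is hinged along the top of its own +y wall (hinge line at own y = +74 mm, z = +55 mm, parallel to own x)
- flap (a joint): Angle of the carton's flap in rad: 0 = shut (flat, its top 59 mm above the board), pi/2 = upright, up to 2.4; starts at 1.85 to 2.2, leaning out to the carton's own +y. A 188 x 148 x 4 mm panel, 50 g, with a 14 mm deep tab 7 mm inside its free edge that goes inside the carton's -y wall. A stiff hinge (0.07 N m) keeps it where it is left; push it over from outside and press it down
- tape: Fixed sprung tape measure on a wooden rail: rail 270 x 50 x 12 mm along own x, from own x = -125 to +145 mm; a 75 x 36 x 53 mm case stands on it from own x = +65 to +140 mm (top 65 mm above the board). Origin under the tab's home position, at board level. The yellow blade is pulled out of the case along own -x, 18 mm above the board
- tape_blade (a joint): How far the blade is pulled out beyond home, in m: 0 = home, range 0 to 0.12, along the tape's own -x. A spring pulls it home with 3 N at 0 and 25 N/m more on the way (5.5 N at 0.1)
- tape_tab (a point): Centre of the steel tab at the blade's end: an upright plate 12 (along the rail) x 28 (across) x 30 mm high, spanning 16 to 46 mm above the board, this point at 31 mm. At home it stands 65 mm in front of the case; it can be straddled and gripped from above with the fingers in front of and behind it
- pointer_near: Fixed brass pointer beside the rail, the one nearer the tape's case (35 to 58 mm from the tab's home): an upright fin 4 mm thick along the rail, 12 mm wide, 45 mm high, centred 32 mm to the tape's own +y side. Origin on the rail's centre line at board level, level with the fin, axes parallel to the tape's: the tab's centre is drawn level with it, own x offset zero
- pointer_far: Fixed brass pointer beside the rail, the one farther from the case (80 to 106 mm from the tab's home): an upright fin 4 mm thick along the rail, 12 mm wide, 45 mm high, centred 32 mm to the tape's own +y side. Origin on the rail's centre line at board level, level with the fin, axes parallel to the tape's: the tab's centre is drawn level with it, own x offset zero
- printer: Fixed white label printer, 120 (own x) x 130 (own y) x 50 mm high; origin at the centre of its underside. Three grey keys on its top stand 10 mm proud
- key_round_top (a point): Centre of the top of the round key, 20 mm across, at the printer's own (-35, +32) mm, 60 mm above the board when up
- key_round (a joint): Travel of that key in m: 0 = up, 0.006 = right down (counts as pressed beyond 0.004); sprung, 1.4 N to start and about 4 N right down
- key_square_top (a point): Centre of the top of the square key, 20 x 20 mm, at the printer's own (-35, -32) mm, 60 mm above the board when up
- key_square (a joint): Travel of that key in m: 0 = up, 0.006 = right down (counts as pressed beyond 0.004); sprung, 1.4 N to start and about 4 N right down
- key_bar_top (a point): Centre of the top of the long bar key, 16 (own x) x 50 (own y) mm, at the printer's own (+12, 0) mm, 60 mm above the board when up
- key_bar (a joint): Travel of that key in m: 0 = up, 0.006 = right down (counts as pressed beyond 0.004); sprung, 1.4 N to start and about 4 N right down
- padlock: Steel padlock with open shackle, lying, body 45 x 42 x 22 mm; a bystander, to be left where it is; origin at the centre of its underside
- egg_cup: Green glazed egg cup, 46 mm across, 55 mm high; a bystander, to be left where it is; origin at the centre of its underside
- opener: Chrome bottle opener lying flat, 105 x 22 x 6 mm; a bystander, to be left where it is; origin at the centre of its underside
- mug: White mug, 80 mm across, 90 mm high; a bystander, to be left where it is; origin at the centre of its underside
- jar: Jar with a white cap, 64 mm across, 85 mm high; a bystander, to be left where it is; origin at the centre of its underside
- specs_case: Black spectacles case, 50 x 130 x 35 mm; a bystander, to be left where it is; origin at the centre of its underside
Things that resemble listed ones, but are neither listed nor needed, are in the scene too. What is shaped like the light3 but orange is not meant. Leave any purple look-alike of the printer alone.

How it is judged:
By the outcome, as a careful person would: the job done as asked, in the order asked, and still so for the second after the job is handed in, with the robot touching nothing.
Of light0, light1, light2, light3 only 2 to 4 are there at a start; the rules pass over those that are not, and their reading is None.
At some moment in a run one of light0, light1, light2, light3 may be knocked a few centimetres aside while the robot is not near it.
Once in a run the grip may slacken for a moment while it holds something.
It also fails if it takes over 210 s, if anything falls off the work surface, if the arm or the gripper's body presses on something with over 40 N, if the wrist force passes 120 N, or if a joint passes its speed limit or range.

ROBOT

A 7-joint arm with a two-finger parallel gripper is mounted at the origin on the work surface. World frame = base frame: x ahead of the robot, y to its left, z up, the work surface at z = 0. Lengths are in m, angles in rad, forces in N, time in s.
With the tool pointing down it reaches from about 0.35 to 0.9 m from the base axis. Payload 19.9 kg.
Tool frame: the origin (TCP) lies midway between the tips of the shut fingers; the grasp point (between the pads) lies 19 mm behind it; z points along the fingers, y is the line along which they close (so a half turn about z gives the same grasp; the last joint's range is limited). The gripper opens to 94 mm and grips with 3 to 60 N. Pads are 16 mm wide; open, the fingers measure 119 mm over their backs; the gripper's body (75 mm by 177 mm) begins 78 mm behind the grasp point.
Start: joints at [-1.28, 0.417, -0.01, 1.614, 0.005, 1.111, -0.053], TCP at [0.204, 0.591, 0.182] pointing down, gripper open.
Joint ranges: [-2.81, 2.81], [-0.39, 2.02], [-1.27, 1.25], [0.06, 2.57], [-1.19, 4.33], [0.19, 2], [-2.82, 2.82]. Speed limits (rad/s): [1.89, 1.89, 2.39, 2.39, 3.01, 3.01, 3.01].

INTERFACE

Orientations are given as a rotation vector (axis times angle).
In Python, from station import * gives the robot as it stands. The module is installed in compiled form; this text tells all that it offers.
- The arm moves only by the shell command python3 -m pendant 'ROWS' [FORCE]. ROWS is JSON, a list of rows, each an object with "linear": the shift along the tool's x, y, z in mm, a list of three; "rot": the turn, a rotation vector about the tool's x, y, z in degrees, a list of three; "jaw": the opening, from 0 (shut) to 1 (fully open). A call has 1 to 12 rows; each row is the pose to reach, as a shift and turn from the pose commanded when the call began, along the tool's axes at that moment; what a row does not reach only later rows make up. A row lasts 1/12 s, in which the tool goes at most 41.7 mm and 7.16 degrees, less where a joint would pass 70% of its speed; a pose out of reach is approached as far as the arm can. A call with a gripper value outside its range is refused whole. The fingers move at their own pace and stop on an object; FORCE is the grip in N (left out, the last holds). Time passes only in rows, so rows that repeat a pose let the fingers close. It gives the time, the measured TCP pose, the force, the opening and the grip force at its end, in the units of the state.
- observe(): the state, without advancing time (a new reading comes with each control period).
- grab_frame(name): name is "scene" or "top"; returns a dict with "pixels" (384x512x3 uint8, red, green, blue), "vfov" (degrees; the focal length in pixels is half the picture's height over the tangent of half this angle, whatever the lens; pixels are square), "cx", "cy" (the principal point, pixels), "dist_coeffs" ([k1, k2, p1, p2, k3] as OpenCV has them; the pictures are not rectified), "view" (4x4, takes a point from world to camera coordinates). Camera axes: x right, y down, z forward; pixel columns grow to the right and rows downward; lengths in m; the calibration is good to about 2 mm. A picture is of the moment at which its call begins. There is no depth.
- job_done(): hands the job in; it is judged then, once.
The state is a dict: "t": time; "q": joint angles; "dq": joint speeds; "tau": joint torques, N m; "ee_pos": TCP position; "tool_rot": TCP orientation; "contact_force": force on the tool from outside, world axes, zero at the start; "torque": the same for the moment, N m; "grip_width": opening from 0.0 (shut) to 1.0 (fully open); "grasp_force": force on a finger pad.
Only numpy, scipy, OpenCV 4.12 (cv2) and the standard library are available. Lean on these libraries where they do the work, as an engineer would, in place of code of your own. Each camera call takes 0.05 s, during which the arm holds its last target. There are 200 camera calls.

## Working session

There is one attempt and no reset: what is moved stays moved. The work goes in short steps, Python scripts to look and compute and a shell command to move; the robot and the scene stay as the last step left them, time stands still between calls to the robot, and variables do not carry over. Pictures are saved under pics/ and viewed, at most 14 in all, crops included, and the job is handed in when it is done.

```bash
mkdir -p pics
cat > h.py <<'E'
from station import *
import numpy as np, cv2, json
from scipy.spatial.transform import Rotation as R
def cam(name,save=None):
    f=grab_frame(name); p=f["pixels"]; h=p.shape[0]
    fl=h/2/np.tan(np.radians(f["vfov"])/2)
    f["K"]=np.array([[fl,0,f["cx"]],[0,fl,f["cy"]],[0,0,1]]); f["D"]=np.array(f["dist_coeffs"],float); f["V"]=np.array(f["view"])
    if save: cv2.imwrite("pics/"+save,p[:,:,::-1])
    return f
def ray(f,uv,z):
    uv=np.array(uv,float).reshape(-1,1,2)
    n=cv2.undistortPoints(uv,f["K"],f["D"]).reshape(-1,2)
    Rm=f["V"][:3,:3];t=f["V"][:3,3]; c=-Rm.T@t
    d=np.c_[n,np.ones(len(n))]@Rm
    z=np.broadcast_to(z,len(n))
    return c+d*((z-c[2])/d[:,2])[:,None]
def proj(f,P):
    P=np.array(P,float).reshape(-1,3)
    return cv2.projectPoints(P,cv2.Rodrigues(f["V"][:3,:3])[0],f["V"][:3,3],f["K"],f["D"])[0].reshape(-1,2)
def go(p,yaw=None):
    """print linear/rot (tool frame) to get to world p, tool down with tool y axis at yaw deg from world y.. """
    s=observe(); T=R.from_rotvec(s["tool_rot"]); l=T.inv().apply(np.array(p)-s["ee_pos"])*1000
    print("lin",l.round(1),end=" ")
    if yaw is not None:
        a=np.radians(yaw); y=np.array([np.cos(a),np.sin(a),0]); best=None
        for sg in (1,-1):
            Y=sg*y; Z=np.array([0,0,-1.]); X=np.cross(Y,Z)
            r=(T.inv()*R.from_matrix(np.c_[X,Y,Z])).as_rotvec(degrees=True)
            print("rot",r.round(1),end=" ")
    print()
E
python3 - <<'E'
from h import *
import pickle
s=observe();print({k:np.round(v,3) for k,v in s.items()}); print(R.from_rotvec(s["tool_rot"]).as_matrix().round(2))
for n in("scene","top"):
    f=cam(n,n+"0.png"); print(f["K"].round(1),f["D"],(-f["V"][:3,:3].T@f["V"][:3,3]).round(3))
    cv2.imwrite(f"pics/{n}0b.png",cv2.resize(f["pixels"][:,:,::-1],(800,600),interpolation=cv2.INTER_CUBIC)); pickle.dump(f,open(n+"0.pkl","wb"))
E
```

```text
{'t': np.float64(0.0), 'q': array([-1.279,  0.418, -0.01 ,  1.614,  0.005,  1.111, -0.053]), 'dq': array([-0.001,  0.   ,  0.001, -0.001,  0.   ,  0.001,  0.   ]), 'tau': array([ 1.0000e-03, -8.5122e+01,  6.3900e-01, -4.2601e+01, -4.9000e-02,
        1.8000e-02,  0.0000e+00]), 'ee_pos': array([0.204, 0.59 , 0.181]), 'tool_rot': array([-5.200e-01, -3.098e+00,  2.000e-03]), 'contact_force': array([-0.225, -0.969,  0.205]), 'torque': array([ 0.019, -0.027,  0.015]), 'grasp_force': np.float64(0.0), 'grip_width': np.float64(1.0)}
[[-0.95  0.33 -0.  ]
 [ 0.33  0.95 -0.  ]
 [-0.   -0.   -1.  ]]
[[472.7   0.  250.7]
 [  0.  472.7 194.1]
 [  0.    0.    1. ]] [0.06102493 0.         0.         0.         0.        ] [1.578 0.252 0.948]
[[484.7   0.  257.1]
 [  0.  484.7 190.2]
 [  0.    0.    1. ]] [-0.09065854  0.          0.          0.          0.        ] [0.24  0.003 1.741]
```

View pics/top0b.png

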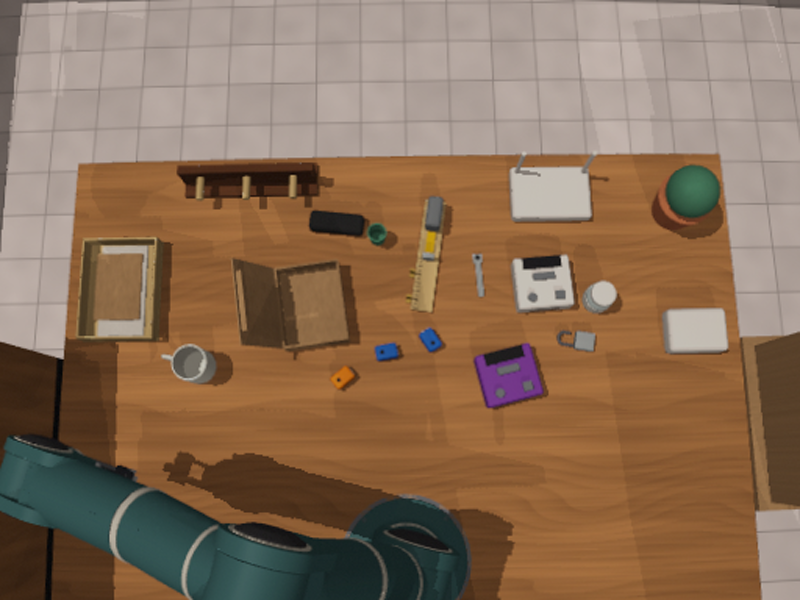

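View pics/scene0b.png

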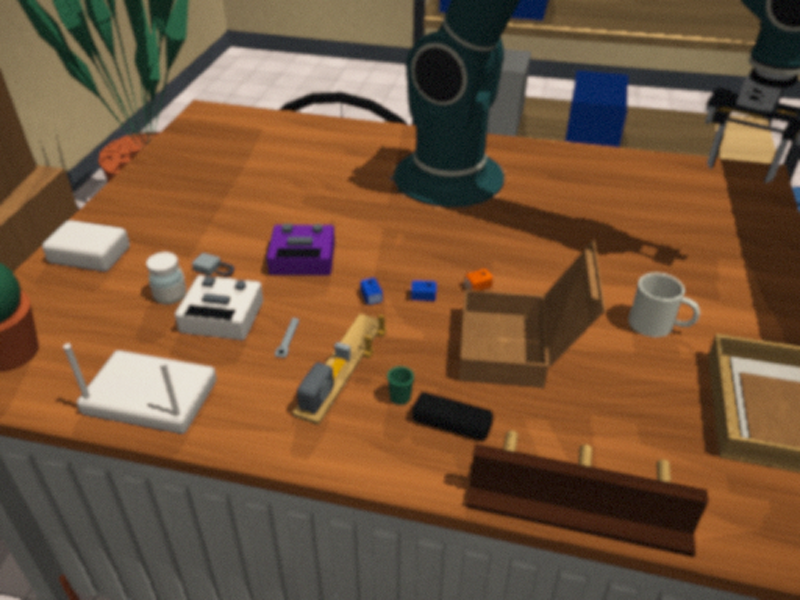

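Top view (800×600 scale): there are two blue lights, at (387,352) and (431,340). The orange look-alike at (343,377) is not meant. The open carton is around (313,305), with its flap leaning left at (257,303). The tape is at (428,255) with brass pointers at (415,270) and (411,298). The white printer with keys is at (543,283); the purple one at (509,375) is the decoy. Next I'll make enlarged crops to confirm and measure.

Run:
```python
from h import *
import pickle
a=pickle.load(open("top0.pkl","rb"));b=pickle.load(open("scene0.pkl","rb"))
def crop(f,u0,v0,u1,v1,s,n):
    cv2.imwrite("pics/"+n,cv2.resize(f["pixels"][v0:v1,u0:u1,::-1],None,fx=s,fy=s,interpolation=cv2.INTER_CUBIC))
crop(a,140,115,390,265,3.2,"topc.png")   # u=140+px/3.2
crop(b,110,130,390,290,2.85,"scc.png")
for nm,f in(("top",a),("scene",b)):
    hsv=cv2.cvtColor(f["pixels"],cv2.COLOR_RGB2HSV)
    m=cv2.inRange(hsv,(105,150,60),(125,255,255))
    n,l,st,c=cv2.connectedComponentsWithStats(m)
    for i in range(1,n):
        if st[i,4]>20 and st[i,1]>120:
            pts=np.argwhere(l==i)[:,::-1].astype(float)
            r=cv2.minAreaRect(ray(f,pts,0.03)[:,:2].astype(np.float32)*1000)
            print(nm,st[i],c[i].round(1),ray(f,c[i],.02).round(3),r)
```

```text
top [269 210  13  15 115] [275.1 217.2] [[ 0.491 -0.066  0.02 ]] ((489.0415344238281, -65.88111114501953), (45.72549057006836, 31.860170364379883), 32.33787155151367)
top [241 220  13  11 109] [247.2 224.8] [[0.465 0.034 0.02 ]] ((463.46185302734375, 34.52705764770508), (30.887969970703125, 45.26997756958008), 10.49422836303711)
scene [232 179  12  13 101] [236.6 184.2] [[ 0.486 -0.067  0.02 ]] ((499.3504943847656, -63.561702728271484), (53.62458801269531, 33.25525665283203), 32.218536376953125)
scene [264 180  15  12 152] [270.8 185.4] [[0.466 0.037 0.02 ]] ((478.13409423828125, 39.52552795410156), (52.423580169677734, 43.25645065307617), 11.456628799438477)
```

View pics/topc.png

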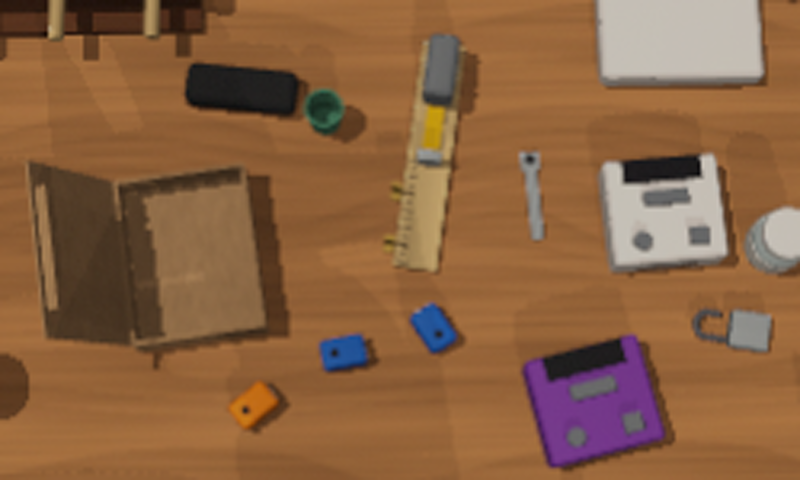

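View pics/scc.png

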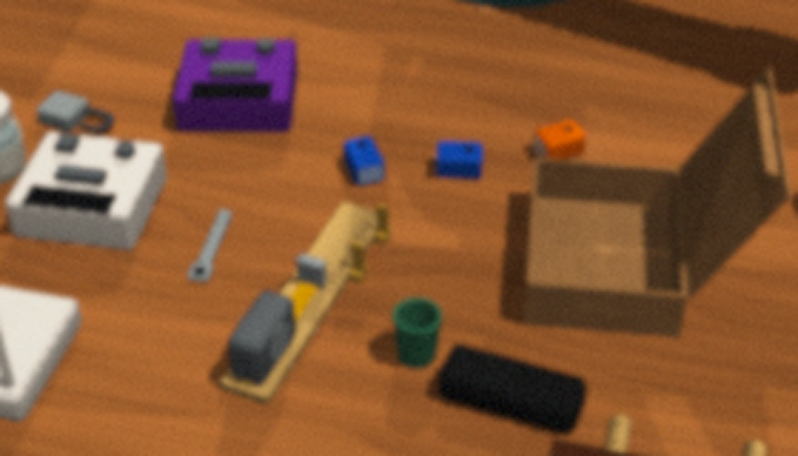

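The crops confirm it. The blue lights are at (433,328) and (344,352) in the top crop, and the orange one at (254,405) is excluded. The white printer (665,212) has its round key at (643,240), square at (700,235) and bar at (667,197). The tape's pointers are at (397,190) and (389,243). Next I'll fit poses from the pixels in both views.

```bash
cat > fit.py <<'E'
from h import *
import pickle
from scipy.optimize import least_squares
a=pickle.load(open("top0.pkl","rb"));b=pickle.load(open("scene0.pkl","rb"))
T=lambda p:np.array(p)/3.2+[140,115]-.34
S=lambda p:np.array(p)/2.85+[110,130]-.32
def w(q,P): 
    P=np.array(P,float)/1000; c,s=np.cos(q[2]),np.sin(q[2])
    return np.c_[q[0]+c*P[:,0]-s*P[:,1],q[1]+s*P[:,0]+c*P[:,1],P[:,2]]
def fit(name,q0,top,sc,ext=None):
    def res(q):
        r=[]
        for f,C,M in((a,T,top),(b,S,sc)):
            P=[m[1](q) if callable(m[1]) else m[1] for m in M]
            r.append((proj(f,w(q,P))-[C(m[0]) for m in M]).ravel())
        return np.concatenate(r)
    s=least_squares(res,q0,loss="soft_l1",f_scale=.7); q=s.x
    print(name,q[:2].round(4),"yaw",np.degrees(q[2]).round(2),q[3:].round(1)); print(res(q).reshape(-1,2).round(1).tolist()); return q
c=fit("carton",[.57,.2,0],[((243,168),(94,-74,55)),((266,328),(-94,-74,55)),((135,347),(-94,74,55)),((118,183),(94,74,55))],
 [((540,162),(-94,-74,55)),((527,288),(94,-74,55)),((686,297),(94,74,55)),((524,318),(94,-74,0)),((680,334),(94,74,0))])
t=fit("tape",[.66,-.05,0,45,95],[((395,265),(-125,25,12)),((437,271),(-125,-25,12)),((430,36),(140,18,65)),((461,38),(140,-18,65)),((429,157),(0,0,46)),
  ((395,191),lambda q:(-q[3],32,45)),((388,244),lambda q:(-q[4],32,45))],
 [((222,381),(145,25,12)),((267,398),(145,-25,12)),((313,263),(0,0,46)),((358,244),lambda q:(-q[3],32,45)),((381,207),lambda q:(-q[4],32,45))])
p=fit("printer",[.58,-.3,0],[((602,163),(60,65,50)),((714,154),(60,-65,50)),((728,260),(-60,-65,50)),((613,271),(-60,65,50)),((643,239),(-35,32,60)),((700,234),(-35,-32,60)),((667,197),(12,0,60))],
 [((67,143),(-35,-32,60)),((125,149),(-35,32,60)),((81,174),(12,0,60)),((163,148),(-60,65,50)),((128,208),(60,65,50))])
pickle.dump((c,t,p),open("fit.pkl","wb"))
for n,x in(("round",(-35,32,60)),("square",(-35,-32,60)),("bar",(12,0,60))): print(n,w(p,[x]).round(4))
# overlay
for f,nm,(u,v,s) in((a,"ovt.png",(140,115,3.2)),(b,"ovs.png",(110,130,2.85))):
    im=cv2.imread("pics/"+("topc.png" if f is a else "scc.png"))
    L=lambda q,P:cv2.polylines(im,[np.int32((proj(f,w(q,P))-[u,v]+.34)*s)],True,(0,255,0),1)
    bx=lambda x0,x1,y0,y1,z:[(x0,y0,z),(x1,y0,z),(x1,y1,z),(x0,y1,z)]
    L(c,bx(-94,94,-74,74,55));L(c,bx(-94,94,-74,74,0));L(t,bx(-125,145,-25,25,12));L(t,bx(65,140,-18,18,65));L(t,bx(-6,6,-14,14,46));L(t,bx(-6,6,-14,14,16))
    for d in t[3:5]: L(t,bx(-d-2,-d+2,26,38,45)); L(t,bx(-d-2,-d+2,26,38,0))
    L(p,bx(-60,60,-65,65,50)); L(p,bx(4,20,-25,25,60))
    cv2.imwrite("pics/"+nm,im)
A=cv2.imread("pics/ovt.png")[20:290,380:740];B=cv2.imread("pics/ovs.png")[130:410,0:400]
A=cv2.resize(A,(400,300));B=cv2.resize(B,(400,280));cv2.imwrite("pics/ov.png",cv2.resize(np.vstack([A,B]),None,fx=1,fy=1))
E
python3 fit.py
```

```text
carton [0.5711 0.2058] yaw 7.67 []
[[-0.1, -1.2], [-0.3, 0.2], [-1.0, 0.4], [-1.9, 0.2], [-2.3, -1.5], [-0.2, -1.5], [0.2, -0.3], [-0.3, 2.3], [-0.4, 1.1]]
tape [ 0.6823 -0.0646] yaw -8.44 [ 42.1 102.1]
[[-0.8, 0.7], [-0.3, 0.6], [-0.3, -1.3], [-0.1, -0.6], [0.0, -0.2], [0.3, -0.6], [0.4, -1.0], [16.2, 5.7], [-16.9, -5.8], [-0.9, -1.2], [0.1, -0.9], [0.4, -1.0]]
printer [ 0.616  -0.3274] yaw 4.2 []
[[-0.3, -0.1], [0.2, -0.3], [0.2, -1.0], [0.2, -1.3], [-0.4, 0.5], [-0.4, 0.5], [-0.7, 0.0], [-0.2, -0.8], [0.0, -0.7], [-0.4, -0.7], [0.3, -1.7], [-0.3, 3.3]]
round [[ 0.5788 -0.298   0.06  ]]
square [[ 0.5835 -0.3618  0.06  ]]
bar [[ 0.628  -0.3265  0.06  ]]
```

View pics/ov.png

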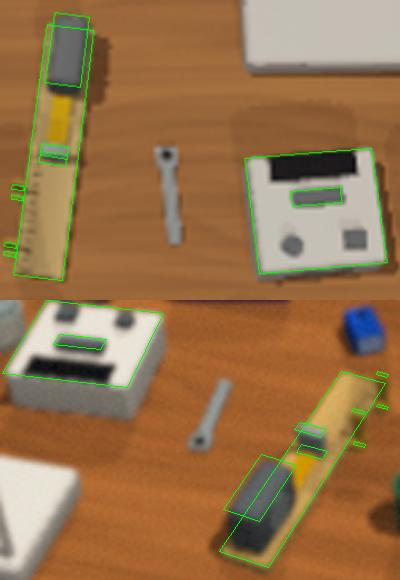

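```bash
sed -i 's/((222,381),(145,25,12)),((267,398),(145,-25,12))/((222,381),(145,-25,12)),((267,398),(145,25,12)),((385,212),(-125,25,12))/' fit.py; python3 fit.py; python3 -c "
from h import *
go((.4635,.0345,.16),-79.5); go((.489,-.066,.16),-57.7)"
```

```text
carton [0.5711 0.2058] yaw 7.67 []
[[-0.1, -1.2], [-0.3, 0.2], [-1.0, 0.4], [-1.9, 0.2], [-2.3, -1.5], [-0.2, -1.5], [0.2, -0.3], [-0.3, 2.3], [-0.4, 1.1]]
tape [ 0.6821 -0.0645] yaw -8.38 [ 41.8 101.9]
[[-0.8, 0.7], [-0.3, 0.6], [-0.3, -1.2], [-0.2, -0.6], [-0.0, -0.1], [0.3, -0.6], [0.4, -1.0], [-0.9, 0.1], [0.5, -0.3], [0.0, 0.3], [-0.8, -1.2], [0.1, -0.8], [0.4, -1.0]]
printer [ 0.616  -0.3274] yaw 4.2 []
[[-0.3, -0.1], [0.2, -0.3], [0.2, -1.0], [0.2, -1.3], [-0.4, 0.5], [-0.4, 0.5], [-0.7, 0.0], [-0.2, -0.8], [0.0, -0.7], [-0.4, -0.7], [0.3, -1.7], [-0.3, 3.3]]
round [[ 0.5788 -0.298   0.06  ]]
square [[ 0.5835 -0.3618  0.06  ]]
bar [[ 0.628  -0.3265  0.06  ]]
lin [-426.8 -440.6   22. ] rot [-0.000e+00  1.000e-01  1.504e+02] rot [ -0.1  -0.  -29.6] 
lin [-483.7 -527.3   22.1] rot [-0.000e+00  1.000e-01  1.286e+02] rot [ -0.1  -0.  -51.4]
```

```bash
python3 -c "
from h import *
go((.4635,.0345,.13),10.5); go((.4635,.0345,.005),10.5)"
```

```text
lin [-426.8 -440.6   52. ] rot [-0.1  0.  60.4] rot [-0.000e+00 -1.000e-01 -1.196e+02] 
lin [-426.8 -440.4  177. ] rot [-0.1  0.  60.4] rot [-0.000e+00 -1.000e-01 -1.196e+02]
```

```bash
for i in 1; do python3 -m pendant '[{"linear":[-427,-441,52],"rot":[0,0,60.4],"jaw":0.75},{"linear":[-427,-441,52],"rot":[0,0,60.4],"jaw":0.75},{"linear":[-427,-441,52],"rot":[0,0,60.4],"jaw":0.75},{"linear":[-427,-441,52],"rot":[0,0,60.4],"jaw":0.75},{"linear":[-427,-441,52],"rot":[0,0,60.4],"jaw":0.75},{"linear":[-427,-441,52],"rot":[0,0,60.4],"jaw":0.75},{"linear":[-427,-441,52],"rot":[0,0,60.4],"jaw":0.75},{"linear":[-427,-441,52],"rot":[0,0,60.4],"jaw":0.75},{"linear":[-427,-441,52],"rot":[0,0,60.4],"jaw":0.75},{"linear":[-427,-441,52],"rot":[0,0,60.4],"jaw":0.75},{"linear":[-427,-441,52],"rot":[0,0,60.4],"jaw":0.75},{"linear":[-427,-441,52],"rot":[0,0,60.4],"jaw":0.75}]' 25; done; python3 -c "
from h import *
go((.4635,.0345,.13),10.5); go((.4635,.0345,.005),10.5)"
```

```text
t: 1.1
ee_pos: [0.4151, 0.1373, 0.1398]
tool_rot: [2.008, 2.416, 0.001]
contact_force: [0.6, 0.2, -0.4]
grip_width: 0.75
grasp_force: 0.0
lin [-109.9   28.8    9.8] rot [ 0. -0.  0.] rot [   0.    0. -180.] 
lin [-109.9   28.8  134.8] rot [ 0. -0.  0.] rot [   0.    0. -180.]
```

```bash
cat >> h.py <<'E'
def blues():
    for nm in("top","scene"):
        f=cam(nm); m=cv2.inRange(cv2.cvtColor(f["pixels"],cv2.COLOR_RGB2HSV),(105,150,60),(125,255,255))
        n,l,st,c=cv2.connectedComponentsWithStats(m)
        for i in range(1,n):
            if st[i,4]>20 and st[i,1]>120:
                r=cv2.minAreaRect(ray(f,np.argwhere(l==i)[:,::-1].astype(float),0.03)[:,:2].astype(np.float32)*1000)
                print(nm,st[i,4],ray(f,c[i],.02).round(3)[0],np.round(r[0]),np.round(r[1]),round(r[2],1))
E
python3 -m pendant '[{"linear":[-110,29,10],"rot":[0,0,0],"jaw":0.75},{"linear":[-110,29,10],"rot":[0,0,0],"jaw":0.75},{"linear":[-110,29,10],"rot":[0,0,0],"jaw":0.75},{"linear":[-110,29,60],"rot":[0,0,0],"jaw":0.75},{"linear":[-110,29,60],"rot":[0,0,0],"jaw":0.75}]'; python3 -c "
from h import *
blues()
go((.4635,.0345,.005),10.5)"
```

```text
t: 1.52
ee_pos: [0.4618, 0.0345, 0.0763]
tool_rot: [-2.011, -2.412, 0.006]
contact_force: [-1.4, 1.0, -1.6]
grip_width: 0.747
grasp_force: 0.0
top 113 [ 0.491 -0.066  0.02 ] [489. -65.] [46. 32.] 32.2
scene 100 [ 0.484 -0.069  0.02 ] [497. -64.] [51. 33.] 29.8
scene 153 [0.466 0.037 0.02 ] [478.  40.] [53. 43.] 11.5
lin [-2.   1.8 73.5] rot [-0.3  0.   0. ] rot [-1.0e-01 -4.0e-01 -1.8e+02]
```

```bash
python3 -m pendant '[{"linear":[0,0,36],"rot":[0,0,0],"jaw":0.75},{"linear":[0,0,72],"rot":[0,0,0],"jaw":0.75},{"linear":[0,0,72],"rot":[0,0,0],"jaw":0.75},{"linear":[0,0,72],"rot":[0,0,0],"jaw":0.1},{"linear":[0,0,72],"rot":[0,0,0],"jaw":0.1},{"linear":[0,0,72],"rot":[0,0,0],"jaw":0.1},{"linear":[0,0,72],"rot":[0,0,0],"jaw":0.1},{"linear":[0,0,72],"rot":[0,0,0],"jaw":0.1},{"linear":[0,0,72],"rot":[0,0,0],"jaw":0.1},{"linear":[0,0,32],"rot":[0,0,0],"jaw":0.1},{"linear":[0,0,-10],"rot":[0,0,0],"jaw":0.1},{"linear":[0,0,-50],"rot":[0,0,0],"jaw":0.1}]' 25;python3 -c "
from h import *
import pickle
from fit import w
c=pickle.load(open('fit.pkl','rb'))[0]
P=w(c,[(-30,-30,0),(35,-30,0)]);print(P)
" | tail -2; python3 -c "
from h import *
go((.5447,.1721,.14),97.7);go((.5447,.1721,.03),97.7);go((.5447,.1721,.03),7.7)"
```

```text
t: 2.62
ee_pos: [0.4627, 0.0356, 0.1315]
tool_rot: [-2.009, -2.415, 0.003]
contact_force: [-0.2, 1.4, 0.4]
grip_width: 0.153
grasp_force: 0.0
[[0.54536803 0.17208904 0.        ]
 [0.60978682 0.18076193 0.        ]]
lin [119.3 105.4  -8.7] rot [ -0.1  -0.  -87.2] rot [-0.   0.1 92.8] 
lin [119.4 105.5 101.3] rot [ -0.1  -0.  -87.2] rot [-0.   0.1 92.8] 
lin [119.4 105.5 101.3] rot [-0.1  0.1  2.8] rot [-1.000e-01 -1.000e-01 -1.772e+02]
```

The fingers closed to 14 mm with no grip force, so the grasp probably missed. I'll look.

Run:
```python
from h import *
blues()
f=cam("scene");g=cam("top")
A=cv2.resize(f["pixels"][90:230,200:360,::-1],(640,560),interpolation=cv2.INTER_CUBIC);cv2.imwrite("pics/m1.png",A)
```

```text
top 111 [ 0.491 -0.066  0.02 ] [489. -66.] [46. 31.] 29.6
scene 103 [ 0.483 -0.069  0.02 ] [495. -64.] [52. 34.] 33.1
scene 151 [0.467 0.037 0.02 ] [478.  39.] [50. 45.] 3.9
```

View pics/m1.png

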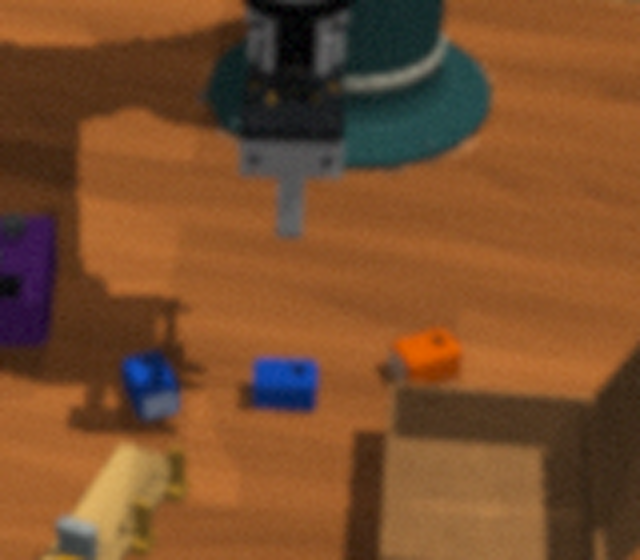

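The light is still at (285,385) in the crop, so I lifted before the fingers had closed. I'll retry with more closing time.

```bash
python3 -m pendant '[{"linear":[-1,1,0],"rot":[0,0,0],"jaw":0.7},{"linear":[-1,1,0],"rot":[0,0,0],"jaw":0.7},{"linear":[-1,1,0],"rot":[0,0,0],"jaw":0.7},{"linear":[-1,1,0],"rot":[0,0,0],"jaw":0.7},{"linear":[-1,1,20],"rot":[0,0,0],"jaw":0.7},{"linear":[-1,1,50],"rot":[0,0,0],"jaw":0.7},{"linear":[-1,1,80],"rot":[0,0,0],"jaw":0.7},{"linear":[-1,1,110],"rot":[0,0,0],"jaw":0.7},{"linear":[-1,1,126],"rot":[0,0,0],"jaw":0.7},{"linear":[-1,1,126],"rot":[0,0,0],"jaw":0.7},{"linear":[-1,1,126],"rot":[0,0,0],"jaw":0.7},{"linear":[-1,1,126],"rot":[0,0,0],"jaw":0.7}]'
python3 -m pendant '[{"linear":[0,0,0],"rot":[0,0,0],"jaw":0.1},{"linear":[0,0,0],"rot":[0,0,0],"jaw":0.1},{"linear":[0,0,0],"rot":[0,0,0],"jaw":0.1},{"linear":[0,0,0],"rot":[0,0,0],"jaw":0.1},{"linear":[0,0,0],"rot":[0,0,0],"jaw":0.1},{"linear":[0,0,0],"rot":[0,0,0],"jaw":0.1},{"linear":[0,0,0],"rot":[0,0,0],"jaw":0.1},{"linear":[0,0,0],"rot":[0,0,0],"jaw":0.1},{"linear":[0,0,0],"rot":[0,0,0],"jaw":0.1},{"linear":[0,0,0],"rot":[0,0,0],"jaw":0.1}]' 25
```

```text
t: 3.82
ee_pos: [0.4651, 0.0354, 0.0047]
tool_rot: [2.008, 2.415, 0.001]
contact_force: [-0.2, -0.6, -0.0]
grip_width: 0.697
grasp_force: 0.0
t: 4.65
ee_pos: [0.4648, 0.0356, 0.0041]
tool_rot: [2.008, 2.416, 0.0]
contact_force: [-1.8, -0.6, 6.5]
grip_width: 0.351
grasp_force: 25.0
```

```bash
python3 -m pendant '[{"linear":[0,0,-30],"rot":[0,0,0],"jaw":0.1},{"linear":[0,0,-70],"rot":[0,0,0],"jaw":0.1},{"linear":[0,0,-110],"rot":[0,0,0],"jaw":0.1},{"linear":[0,0,-120],"rot":[0,0,0],"jaw":0.1},{"linear":[0,0,-120],"rot":[0,0,0],"jaw":0.1}]' 30;python3 -c "
from h import *
go((.5454,.1721,.11),7.7);go((.5454,.1721,.013),7.7)"
```

```text
t: 5.07
ee_pos: [0.4661, 0.036, 0.1265]
tool_rot: [2.006, 2.414, 0.007]
contact_force: [0.7, -0.0, -1.2]
grip_width: 0.352
grasp_force: 30.0
lin [119.3 102.8  17.2] rot [ 0.3 -0.1  2.8] rot [ 1.000e-01  4.000e-01 -1.772e+02] 
lin [119.2 102.3 114.2] rot [ 0.3 -0.1  2.8] rot [ 1.000e-01  4.000e-01 -1.772e+02]
```

```bash
python3 -m pendant '[{"linear":[30,26,0],"rot":[0,0,1],"jaw":0.1},{"linear":[60,52,0],"rot":[0,0,2],"jaw":0.1},{"linear":[90,78,0],"rot":[0,0,2.8],"jaw":0.1},{"linear":[119,102,0],"rot":[0,0,2.8],"jaw":0.1},{"linear":[119,102,0],"rot":[0,0,2.8],"jaw":0.1},{"linear":[119,102,30],"rot":[0,0,2.8],"jaw":0.1},{"linear":[119,102,60],"rot":[0,0,2.8],"jaw":0.1},{"linear":[119,102,90],"rot":[0,0,2.8],"jaw":0.1},{"linear":[119,102,110],"rot":[0,0,2.8],"jaw":0.1},{"linear":[119,102,112],"rot":[0,0,2.8],"jaw":0.1},{"linear":[119,102,112],"rot":[0,0,2.8],"jaw":0.1}]'
```

```text
t: 5.98
ee_pos: [0.542, 0.1703, 0.0102]
tool_rot: [-2.066, -2.365, 0.005]
contact_force: [-0.2, -0.7, -0.3]
grip_width: 0.356
grasp_force: 29.9
```

```bash
python3 -m pendant '[{"linear":[0,0,0],"rot":[0,0,0],"jaw":0.55},{"linear":[0,0,0],"rot":[0,0,0],"jaw":0.55},{"linear":[0,0,0],"rot":[0,0,0],"jaw":0.55},{"linear":[0,0,0],"rot":[0,0,0],"jaw":0.55},{"linear":[0,0,0],"rot":[0,0,0],"jaw":0.55},{"linear":[0,0,0],"rot":[0,0,0],"jaw":0.55},{"linear":[0,0,-40],"rot":[0,0,0],"jaw":0.55},{"linear":[0,0,-80],"rot":[0,0,0],"jaw":0.55},{"linear":[0,0,-120],"rot":[0,0,0],"jaw":0.55},{"linear":[0,0,-125],"rot":[0,0,0],"jaw":0.7},{"linear":[0,0,-125],"rot":[0,0,0],"jaw":0.7}]';python3 -c "
from h import *
blues()
go((.489,-.066,.1),122.);go((.489,-.066,.004),122)"
```

```text
t: 6.9
ee_pos: [0.5445, 0.1718, 0.1397]
tool_rot: [2.065, 2.365, 0.007]
contact_force: [-0.7, -0.1, -0.2]
grip_width: 0.656
grasp_force: 0.0
top 113 [ 0.49  -0.066  0.02 ] [489. -65.] [46. 32.] 32.2
scene 99 [ 0.485 -0.069  0.02 ] [499. -64.] [55. 33.] 32.2
scene 180 [0.54  0.171 0.02 ] [551. 172.] [51. 43.] 7.8
lin [-227.9  -85.3   36.5] rot [   0.    -0.  -114.3] rot [-0.  -0.  65.7] 
lin [-227.9  -85.3  132.5] rot [   0.    -0.  -114.3] rot [-0.  -0.  65.7]
```

```bash
python3 -m pendant '[{"linear":[-228,-85,36],"rot":[0,0,65.7],"jaw":0.7},{"linear":[-228,-85,36],"rot":[0,0,65.7],"jaw":0.7},{"linear":[-228,-85,36],"rot":[0,0,65.7],"jaw":0.7},{"linear":[-228,-85,36],"rot":[0,0,65.7],"jaw":0.7},{"linear":[-228,-85,36],"rot":[0,0,65.7],"jaw":0.7},{"linear":[-228,-85,36],"rot":[0,0,65.7],"jaw":0.7},{"linear":[-228,-85,36],"rot":[0,0,65.7],"jaw":0.7},{"linear":[-228,-85,36],"rot":[0,0,65.7],"jaw":0.7},{"linear":[-228,-85,36],"rot":[0,0,65.7],"jaw":0.7},{"linear":[-228,-85,36],"rot":[0,0,65.7],"jaw":0.7},{"linear":[-228,-85,36],"rot":[0,0,65.7],"jaw":0.7},{"linear":[-228,-85,36],"rot":[0,0,65.7],"jaw":0.7}]';python3 -c "
from h import *
blues()
go((.489,-.066,.004),122)"
```

```text
t: 8.0
ee_pos: [0.4892, -0.0661, 0.1003]
tool_rot: [3.017, 0.873, -0.002]
contact_force: [-0.3, -0.0, -0.8]
grip_width: 0.7
grasp_force: 0.0
top 112 [0.543 0.171 0.02 ] [542. 170.] [33. 43.] 0.3
scene 107 [ 0.486 -0.068  0.02 ] [499. -64.] [54. 33.] 32.2
scene 179 [0.54  0.171 0.02 ] [551. 172.] [51. 43.] 7.8
lin [-0.2 -0.3 96.6] rot [  -0.    -0.  -179.8] rot [-0.   0.   0.2]
```

```bash
python3 -m pendant '[{"linear":[0,0,40],"rot":[0,0,0],"jaw":0.7},{"linear":[0,0,75],"rot":[0,0,0],"jaw":0.7},{"linear":[0,0,96],"rot":[0,0,0],"jaw":0.7},{"linear":[0,0,96],"rot":[0,0,0],"jaw":0.7},{"linear":[0,0,96],"rot":[0,0,0],"jaw":0.1},{"linear":[0,0,96],"rot":[0,0,0],"jaw":0.1},{"linear":[0,0,96],"rot":[0,0,0],"jaw":0.1},{"linear":[0,0,96],"rot":[0,0,0],"jaw":0.1},{"linear":[0,0,96],"rot":[0,0,0],"jaw":0.1},{"linear":[0,0,96],"rot":[0,0,0],"jaw":0.1},{"linear":[0,0,96],"rot":[0,0,0],"jaw":0.1},{"linear":[0,0,96],"rot":[0,0,0],"jaw":0.1}]' 30
python3 -m pendant '[{"linear":[0,0,0],"rot":[0,0,0],"jaw":0.1},{"linear":[0,0,0],"rot":[0,0,0],"jaw":0.1},{"linear":[0,0,0],"rot":[0,0,0],"jaw":0.1},{"linear":[0,0,-30],"rot":[0,0,0],"jaw":0.1},{"linear":[0,0,-70],"rot":[0,0,0],"jaw":0.1},{"linear":[0,0,-110],"rot":[0,0,0],"jaw":0.1},{"linear":[0,0,-120],"rot":[0,0,0],"jaw":0.1},{"linear":[0,0,-120],"rot":[0,0,0],"jaw":0.1}]'
python3 -c "
from h import *
go((.6098,.1808,.12),7.7);go((.6098,.1808,.012),7.7)"
```

```text
t: 9.1
ee_pos: [0.4901, -0.066, 0.0055]
tool_rot: [-3.019, -0.867, -0.002]
contact_force: [-2.3, 1.4, 9.5]
grip_width: 0.341
grasp_force: 30.0
t: 9.77
ee_pos: [0.4912, -0.066, 0.1276]
tool_rot: [3.019, 0.868, 0.008]
contact_force: [0.4, 0.6, -1.0]
grip_width: 0.336
grasp_force: 30.0
lin [ 231.5 -146.2    8.5] rot [  0.2  -0.2 -65.6] rot [ -0.2  -0.3 114.4] 
lin [ 231.  -146.3  116.5] rot [  0.2  -0.2 -65.6] rot [ -0.2  -0.3 114.4]
```

```bash
python3 -m pendant '[{"linear":[231,-146,0],"rot":[0,0,-65.6],"jaw":0.1},{"linear":[231,-146,0],"rot":[0,0,-65.6],"jaw":0.1},{"linear":[231,-146,0],"rot":[0,0,-65.6],"jaw":0.1},{"linear":[231,-146,0],"rot":[0,0,-65.6],"jaw":0.1},{"linear":[231,-146,0],"rot":[0,0,-65.6],"jaw":0.1},{"linear":[231,-146,0],"rot":[0,0,-65.6],"jaw":0.1},{"linear":[231,-146,0],"rot":[0,0,-65.6],"jaw":0.1},{"linear":[231,-146,0],"rot":[0,0,-65.6],"jaw":0.1},{"linear":[231,-146,0],"rot":[0,0,-65.6],"jaw":0.1},{"linear":[231,-146,0],"rot":[0,0,-65.6],"jaw":0.1},{"linear":[231,-146,0],"rot":[0,0,-65.6],"jaw":0.1},{"linear":[231,-146,0],"rot":[0,0,-65.6],"jaw":0.1}]'
python3 -c "
from h import *
blues()
go((.6098,.1808,.012),7.7)"
```

```text
t: 10.77
ee_pos: [0.6076, 0.1797, 0.1242]
tool_rot: [-2.074, -2.359, 0.001]
contact_force: [-0.3, -0.5, -0.9]
grip_width: 0.337
grasp_force: 30.0
top 34 [0.545 0.155 0.02 ] [544. 154.] [29. 11.] 0.1
scene 156 [0.472 0.173 0.02 ] [480. 173.] [57. 52.] 6.8
scene 181 [0.54  0.171 0.02 ] [551. 172.] [51. 43.] 7.8
lin [  0.7   2.2 112.6] rot [-0.   0.  -0.3] rot [  0.    0.  179.7]
```

```bash
python3 -m pendant '[{"linear":[1,2,35],"rot":[0,0,0],"jaw":0.1},{"linear":[1,2,70],"rot":[0,0,0],"jaw":0.1},{"linear":[1,2,100],"rot":[0,0,0],"jaw":0.1},{"linear":[1,2,112],"rot":[0,0,0],"jaw":0.1},{"linear":[1,2,112],"rot":[0,0,0],"jaw":0.1},{"linear":[1,2,112],"rot":[0,0,0],"jaw":0.5},{"linear":[1,2,112],"rot":[0,0,0],"jaw":0.5},{"linear":[1,2,112],"rot":[0,0,0],"jaw":0.5},{"linear":[1,2,112],"rot":[0,0,0],"jaw":0.5},{"linear":[1,2,112],"rot":[0,0,0],"jaw":0.5},{"linear":[1,2,112],"rot":[0,0,0],"jaw":0.5},{"linear":[1,2,112],"rot":[0,0,0],"jaw":0.5}]'
python3 -m pendant '[{"linear":[0,0,-40],"rot":[0,0,0],"jaw":0.5},{"linear":[0,0,-80],"rot":[0,0,0],"jaw":0.5},{"linear":[0,0,-120],"rot":[0,0,0],"jaw":0.5},{"linear":[0,0,-160],"rot":[0,0,0],"jaw":0},{"linear":[0,0,-200],"rot":[0,0,0],"jaw":0},{"linear":[0,0,-240],"rot":[0,0,0],"jaw":0},{"linear":[0,0,-260],"rot":[0,0,0],"jaw":0},{"linear":[0,0,-260],"rot":[0,0,0],"jaw":0}]'
python3 - <<'E'
from h import *
blues()
f=cam("scene")
cv2.imwrite("pics/m2.png",cv2.resize(f["pixels"][100:290,190:450,::-1],None,fx=3,fy=3,interpolation=cv2.INTER_CUBIC))
E
```

```text
t: 11.87
ee_pos: [0.6099, 0.1814, 0.0132]
tool_rot: [2.069, 2.364, 0.001]
contact_force: [0.5, 0.5, -0.0]
grip_width: 0.497
grasp_force: 0.0
t: 12.53
ee_pos: [0.6116, 0.1816, 0.2782]
tool_rot: [2.067, 2.362, 0.01]
contact_force: [1.6, 0.4, -0.4]
grip_width: 0.185
grasp_force: 0.0
top 28 [0.612 0.162 0.02 ] [610. 161.] [30. 11.] 0.2
top 24 [0.546 0.153 0.02 ] [544. 152.] [31.  9.] 9.4
scene 179 [0.54  0.171 0.02 ] [551. 172.] [51. 43.] 7.8
scene 165 [0.603 0.18  0.02 ] [613. 180.] [41. 44.] 7.8
```

View pics/m2.png

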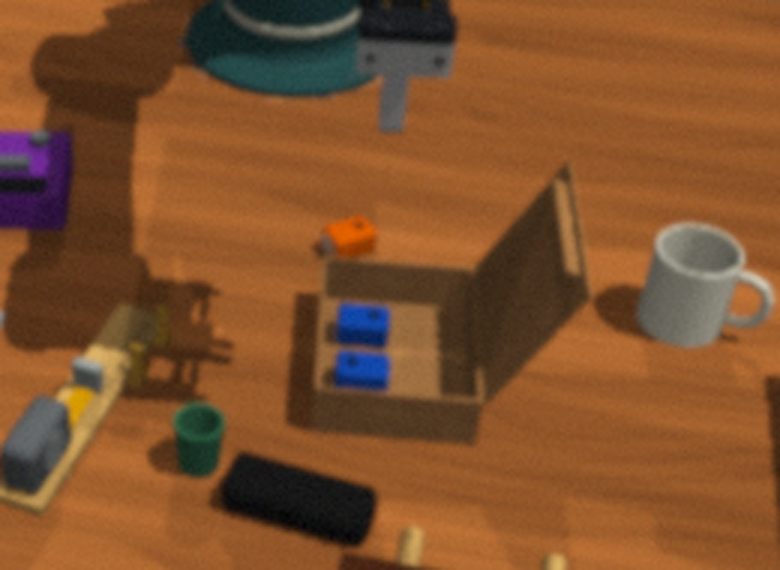

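Both blue lights lie in the carton, at (362,325) and (362,370) in the crop. Next, the flap: go round to its outside.

```bash
cat > flap.py <<'E'
from h import *
import sys
c,s=np.cos(np.radians(7.67)),np.sin(np.radians(7.67))
for a in sys.argv[1:]:
    Y,z=map(float,a.split(',')); print(a,end=" ");go((.5711-s*Y/1000,.2058+c*Y/1000,z/1000))
E
python3 flap.py 205,278 205,165
```

```text
205,278 lin [234.3 -34.9  -5.8] 
205,165 lin [234.3 -34.8 107.2]
```

```bash
python3 -m pendant '[{"linear":[40,-6,-6],"rot":[0,0,0],"jaw":0},{"linear":[80,-12,-6],"rot":[0,0,0],"jaw":0},{"linear":[120,-18,-6],"rot":[0,0,0],"jaw":0},{"linear":[160,-24,-6],"rot":[0,0,0],"jaw":0},{"linear":[200,-30,-6],"rot":[0,0,0],"jaw":0},{"linear":[234,-35,-6],"rot":[0,0,0],"jaw":0},{"linear":[234,-35,-6],"rot":[0,0,0],"jaw":0},{"linear":[234,-35,30],"rot":[0,0,0],"jaw":0},{"linear":[234,-35,70],"rot":[0,0,0],"jaw":0},{"linear":[234,-35,107],"rot":[0,0,0],"jaw":0},{"linear":[234,-35,107],"rot":[0,0,0],"jaw":0}]'
python3 flap.py 205,165 84,165 46,164 11,146 -16,116 -28,89 -36,69 -48,59 -52,54
```

```text
t: 13.6
ee_pos: [0.5404, 0.4063, 0.1574]
tool_rot: [-2.068, -2.363, 0.018]
contact_force: [-0.4, -0.8, -1.4]
grip_width: 0.006
grasp_force: 0.0
205,165 lin [ 2.2  3.6 -7.7] 
84,165 lin [-118.8    3.7   -6.9] 
46,164 lin [-156.8    3.7   -5.6] 
11,146 lin [-191.7    3.9   12.6] 
-16,116 lin [-218.5    4.2   42.7] 
-28,89 lin [-230.3    4.5   69.8] 
-36,69 lin [-238.2    4.7   89.9] 
-48,59 lin [-250.1    4.8  100. ] 
-52,54 lin [-254.1    4.9  105. ]
```

```bash
python3 -m pendant '[{"linear":[-15,0,0],"rot":[0,0,0],"jaw":0},{"linear":[-30,0,0],"rot":[0,0,0],"jaw":0},{"linear":[-45,0,0],"rot":[0,0,0],"jaw":0},{"linear":[-60,0,0],"rot":[0,0,0],"jaw":0},{"linear":[-75,0,0],"rot":[0,0,0],"jaw":0},{"linear":[-90,0,0],"rot":[0,0,0],"jaw":0},{"linear":[-105,0,0],"rot":[0,0,0],"jaw":0},{"linear":[-118,0,0],"rot":[0,0,0],"jaw":0},{"linear":[-118,0,0],"rot":[0,0,0],"jaw":0},{"linear":[-118,0,0],"rot":[0,0,0],"jaw":0}]'
python3 flap.py 84,165 46,164 11,146 -16,116 -28,89 -36,69 -48,59 -52,54
python3 - <<'E'
from h import *
blues()
f=cam("scene");g=cam("top")
A=cv2.resize(f["pixels"][90:290,230:490,::-1],None,fx=1.5,fy=1.5);B=cv2.resize(g["pixels"][130:330,60:320,::-1],None,fx=1.5,fy=1.5)
cv2.imwrite("pics/m3.png",np.hstack([A,B]))
E
```

```text
t: 14.43
ee_pos: [0.5599, 0.2912, 0.1661]
tool_rot: [-2.07, -2.363, -0.0]
contact_force: [-0.2, 0.7, 0.3]
grip_width: 0.006
grasp_force: 0.0
84,165 lin [-2.1 -0.3  1.1] 
46,164 lin [-40.1  -0.2   2.1] 
11,146 lin [-75.1  -0.2  20. ] 
-16,116 lin [-102.1   -0.2   50. ] 
-28,89 lin [-1.141e+02 -1.000e-01  7.700e+01] 
-36,69 lin [-1.221e+02 -1.000e-01  9.700e+01] 
-48,59 lin [-1.341e+02 -1.000e-01  1.070e+02] 
-52,54 lin [-1.381e+02 -1.000e-01  1.120e+02] 
top 106 [0.61 0.18 0.02] [608. 178.] [33. 43.] 0.4
top 105 [0.543 0.171 0.02 ] [542. 170.] [32. 44.] 7.4
scene 173 [0.543 0.17  0.02 ] [552. 172.] [52. 43.] 9.1
scene 152 [0.603 0.18  0.02 ] [612. 180.] [42. 43.] 3.6
```

View pics/m3.png

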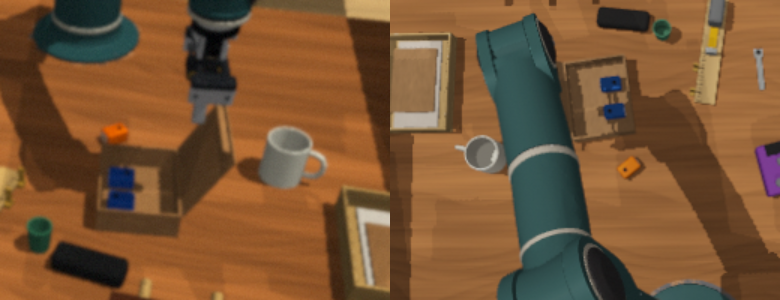

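The flap is being pushed up, at (205,150) on the left of the composite. I see no other blue light. Continue along the arc.

```bash
python3 -m pendant '[{"linear":[-14,0,0],"rot":[0,0,0],"jaw":0},{"linear":[-28,0,0],"rot":[0,0,0],"jaw":0},{"linear":[-42,0,2],"rot":[0,0,0],"jaw":0},{"linear":[-54,0,7],"rot":[0,0,0],"jaw":0},{"linear":[-65,0,14],"rot":[0,0,0],"jaw":0},{"linear":[-75,0,20],"rot":[0,0,0],"jaw":0},{"linear":[-84,0,30],"rot":[0,0,0],"jaw":0},{"linear":[-93,0,40],"rot":[0,0,0],"jaw":0},{"linear":[-102,0,50],"rot":[0,0,0],"jaw":0},{"linear":[-108,0,63],"rot":[0,0,0],"jaw":0},{"linear":[-114,0,77],"rot":[0,0,0],"jaw":0},{"linear":[-114,0,77],"rot":[0,0,0],"jaw":0}]'
python3 flap.py  -28,89 -36,69 -48,59 -52,54
python3 - <<'E'
from h import *
f=cam("scene")
cv2.imwrite("pics/m4.png",cv2.resize(f["pixels"][100:280,230:430,::-1],None,fx=2.5,fy=2.5))
E
```

```text
t: 15.63
ee_pos: [0.5736, 0.1766, 0.0858]
tool_rot: [-2.069, -2.362, 0.006]
contact_force: [-0.2, -0.7, -0.9]
grip_width: 0.006
grasp_force: 0.0
-28,89 lin [ 1.2  1.4 -3.2] 
-36,69 lin [-6.7  1.5 16.9] 
-48,59 lin [-18.7   1.5  26.9] 
-52,54 lin [-22.7   1.6  31.9]
```

View pics/m4.png

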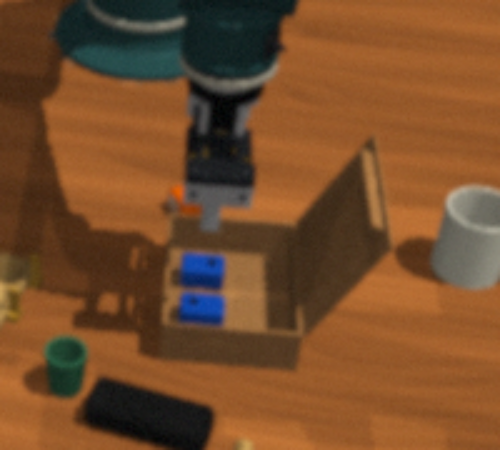

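Run:
```python
from h import *
s=observe();print(s["t"],s["ee_pos"].round(3))
for n in("scene","top"):
    f=cam(n); print(n,proj(f,[s["ee_pos"],(.5736,.1766,.086),(.61,.1816,.278)]).round(1).tolist())
f=cam("scene"); print(ray(f,[(314,192)],[.05]),ray(f,[(314,192)],[.1]),ray(f,[(314,192)],[.15]),ray(f,[(320,143)],[.278]))
cv2.imwrite("pics/m5.png",np.hstack([cv2.resize(cam(n)["pixels"][100:290,170:430,::-1] if n=="scene" else cam(n)["pixels"][90:280,100:360,::-1],None,fx=1.5,fy=1.5) for n in("scene","top")]))
```

```text
15.6833 [0.574 0.178 0.087]
scene [[312.9, 198.3], [312.5, 198.5], [318.9, 149.1]]
top [[205.3, 191.7], [205.6, 191.9], [197.7, 168.4]]
[[0.50181397 0.17345305 0.05      ]] [[0.5617516  0.17780175 0.1       ]] [[0.62168923 0.18215045 0.15      ]] [[0.58304649 0.18065593 0.278     ]]
```

Run:
```python
from h import *
from scipy.optimize import least_squares
import pickle
f=pickle.load(open("scene0.pkl","rb"));g=pickle.load(open("top0.pkl","rb"))
c,s=np.cos(np.radians(7.67)),np.sin(np.radians(7.67))
def W(x,y,z): return (.5711+(c*x-s*y)/1000,.2058+(s*x+c*y)/1000,z/1000)
for th in np.arange(1.8,2.45,.1):
    Y,Z=74-148*np.cos(th),55+148*np.sin(th)
    print(th.round(1),proj(f,[W(-94,Y,Z),W(94,Y,Z)]).round(0).tolist(),proj(g,[W(-94,Y,Z),W(94,Y,Z)]).round(0).tolist(),round(Y),round(Z))
print("obs scene (379,155),(385,200) top",np.array([(46,336),(29,162)])/3.2+[140,115])
```

```text
1.8 [[367.0, 149.0], [373.0, 193.0]] [[164.0, 219.0], [157.0, 163.0]] 108 199
1.9 [[372.0, 150.0], [378.0, 195.0]] [[159.0, 220.0], [153.0, 164.0]] 122 195
2.0 [[377.0, 152.0], [384.0, 197.0]] [[156.0, 221.0], [150.0, 165.0]] 136 190
2.1 [[381.0, 154.0], [389.0, 199.0]] [[152.0, 222.0], [146.0, 166.0]] 149 183
2.2 [[385.0, 157.0], [393.0, 202.0]] [[149.0, 223.0], [143.0, 167.0]] 161 175
2.3 [[389.0, 160.0], [397.0, 205.0]] [[146.0, 223.0], [140.0, 169.0]] 173 165
2.4 [[392.0, 163.0], [401.0, 209.0]] [[144.0, 224.0], [138.0, 170.0]] 183 155
obs scene (379,155),(385,200) top [[154.375  220.    ]
 [149.0625 165.625 ]]
```

View pics/m5.png

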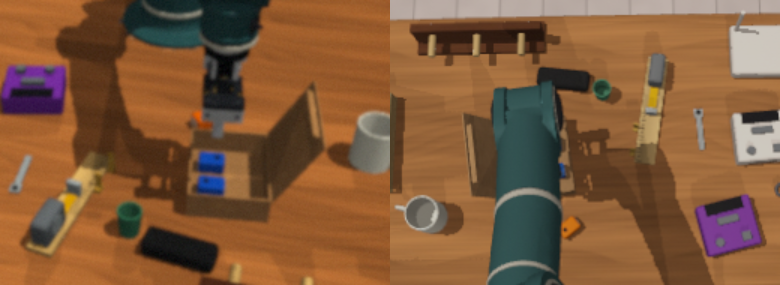

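Run:
```python
from h import *
f=cam("scene")
print(proj(f,[(.4627,.0356,.1315),(.4627,.0356,.1515)]).round(1).tolist(),"obs 272,149")
s=observe();p=np.array(s["ee_pos"]);print(proj(f,[p,p+[0,0,.02]]).round(1).tolist())
go(p+[0,0,.2])
u=f["pixels"][170:215,305:322].astype(int).mean(2); print(u.round().astype(int)[:, ::2])
```

```text
[[271.6, 155.3], [271.8, 149.7]] obs 272,149
[[313.5, 198.0], [314.1, 192.5]]
lin [ 1.e-01  2.e-01 -2.e+02] 
[[ 53  26  20  24  27  25  22  26  25]
 [ 66  36  33  30  28  24  21  25  21]
 [ 84  58  53  51  47  42  39  37  33]
 [ 91  77  73  71  67  65  64  60  61]
 [ 93  84  80  83  82  85  84  83  78]
 [ 96  73  72  86  91  87  91  86  88]
 [ 90  63  65  83  89  87  92  88  89]
 [ 91  68  73  86  86  87  87  87  85]
 [ 91  78  80  89  86  88  88  87  90]
 [ 93  88  86  88  87  90  85  86  88]
 [ 95  86  88  90  86  90  91  92  90]
 [ 89  80  79  86  89  87  90  97  99]
 [ 70  73  75  81  90  84  88 108 115]
 [ 70  70  66  73  85  88  95 112 115]
 [ 67  70  70  78  83  91  94 115 115]
 [ 76  73  78  79  85  88  99 111 113]
 [ 77  72  78  87  89  95  99 109 108]
 [ 65  63  74  81  87  95 100  96 101]
 [ 60  58  68  73  95 100  93  82  80]
 [ 58  57  59  78  90 100  93  73  68]
 [ 57  51  55  73  90  94  93  70  63]
 [ 57  55  57  68  81  85  84  66  57]
 [ 58  58  56  60  68  68  68  62  59]
 [ 61  59  58  57  62  61  64  62  59]
 [ 56  63  51  58  61  61  58  60  62]
 [ 60  60  58  61  59  60  60  61  58]
 [ 59  57  60  59  60  57  60  56  61]
 [ 57  58  60  56  57  58  56  62  60]
 [ 66  65  60  61  59  60  61  60  59]
 [ 76  70  76  74  66  69  61  64  64]
 [ 89  91  96  91  85  82  81  83  81]
 [ 96 101 106 104  99  95  96 101  95]
 [ 94  99 100 101  94  92 101 109 105]
 [ 88  92  93  88  79  77  96 104 114]
 [ 85  85  87  89  69  62  84  99 112]
 [ 89  87  89  85  66  64  80  99 110]
 [ 87  92  86  89  76  72  90  97 110]
 [ 88  87  87  89  82  85  90 101 111]
 [ 81  78  81  85  82  89  89  97 112]
 [ 62  65  66  71  76  77  81  97 108]
 [ 53  50  56  61  52  59  67  92 111]
 [ 47  43  46  45  48  51  58  91 114]
 [ 45  46  44  43  50  47  52  94 111]
 [ 48  46  47  48  47  43  52  95 111]
 [ 58  57  66  59  57  50  59  99 112]]
```

The scene pixels show the real fingertips about 20 mm above the reported TCP (rows 192 vs 198), so the finger skimmed over the flap's edge. I'll redo the push 25 mm lower.

```bash
python3 -m pendant '[{"linear":[0,0,-40],"rot":[0,0,0],"jaw":0},{"linear":[0,0,-80],"rot":[0,0,0],"jaw":0},{"linear":[0,0,-120],"rot":[0,0,0],"jaw":0},{"linear":[0,0,-160],"rot":[0,0,0],"jaw":0},{"linear":[0,0,-190],"rot":[0,0,0],"jaw":0},{"linear":[60,0,-190],"rot":[0,0,0],"jaw":0},{"linear":[100,0,-190],"rot":[0,0,0],"jaw":0},{"linear":[140,0,-190],"rot":[0,0,0],"jaw":0},{"linear":[180,0,-190],"rot":[0,0,0],"jaw":0},{"linear":[220,0,-190],"rot":[0,0,0],"jaw":0},{"linear":[233,0,-190],"rot":[0,0,0],"jaw":0},{"linear":[233,0,-190],"rot":[0,0,0],"jaw":0}]'
python3 -m pendant '[{"linear":[0,0,40],"rot":[0,0,0],"jaw":0},{"linear":[0,0,80],"rot":[0,0,0],"jaw":0},{"linear":[0,0,110],"rot":[0,0,0],"jaw":0},{"linear":[0,0,138],"rot":[0,0,0],"jaw":0},{"linear":[0,0,138],"rot":[0,0,0],"jaw":0},{"linear":[0,0,138],"rot":[0,0,0],"jaw":0}]'
python3 flap.py 205,138 84,138 46,142 11,124 -16,94 -28,67 -36,47
```

```text
t: 16.98
ee_pos: [0.5409, 0.4163, 0.278]
tool_rot: [-2.058, -2.371, 0.0]
contact_force: [-0.1, 1.0, -0.9]
grip_width: 0.01
grasp_force: 0.0
t: 17.48
ee_pos: [0.5437, 0.4093, 0.1409]
tool_rot: [2.069, 2.364, -0.002]
contact_force: [0.3, 0.1, 1.0]
grip_width: 0.004
grasp_force: 0.0
205,138 lin [-0.3  0.   2.9] 
84,138 lin [-1.213e+02  1.000e-01  3.100e+00] 
46,142 lin [-1.593e+02  1.000e-01 -9.000e-01] 
11,124 lin [-194.3    0.2   17.1] 
-16,94 lin [-2.213e+02  2.000e-01  4.720e+01] 
-28,67 lin [-233.2    0.3   74.2] 
-36,47 lin [-241.2    0.3   94.2]
```

```bash
python3 -m pendant '[{"linear":[-14,0,0],"rot":[0,0,0],"jaw":0},{"linear":[-28,0,0],"rot":[0,0,0],"jaw":0},{"linear":[-42,0,0],"rot":[0,0,0],"jaw":0},{"linear":[-56,0,0],"rot":[0,0,0],"jaw":0},{"linear":[-69,0,0],"rot":[0,0,0],"jaw":0},{"linear":[-81,0,0],"rot":[0,0,0],"jaw":0},{"linear":[-93,0,0],"rot":[0,0,0],"jaw":0},{"linear":[-105,0,0],"rot":[0,0,0],"jaw":0},{"linear":[-115,0,0],"rot":[0,0,0],"jaw":0},{"linear":[-125,0,0],"rot":[0,0,0],"jaw":0},{"linear":[-135,0,0],"rot":[0,0,0],"jaw":0},{"linear":[-135,0,0],"rot":[0,0,0],"jaw":0}]'
python3 flap.py 46,142 11,124 -16,94 -28,67 -36,47
python3 - <<'E'
from h import *
f=cam("scene");g=cam("top")
cv2.imwrite("pics/m6.png",np.hstack([cv2.resize(f["pixels"][90:290,230:490,::-1],None,fx=1.5,fy=1.5),cv2.resize(g["pixels"][100:300,90:350,::-1],None,fx=1.5,fy=1.5)]))
E
```

```text
t: 18.48
ee_pos: [0.5624, 0.2734, 0.1409]
tool_rot: [2.071, 2.362, -0.001]
contact_force: [0.0, 0.5, -0.1]
grip_width: -0.0
grasp_force: 0.0
46,142 lin [-22.1  -0.3  -1.1] 
11,124 lin [-57.1  -0.2  17. ] 
-16,94 lin [-84.1  -0.1  47. ] 
-28,67 lin [-96.1  -0.1  74. ] 
-36,47 lin [-1.04e+02 -1.00e-01  9.40e+01]
```

View pics/m6.png

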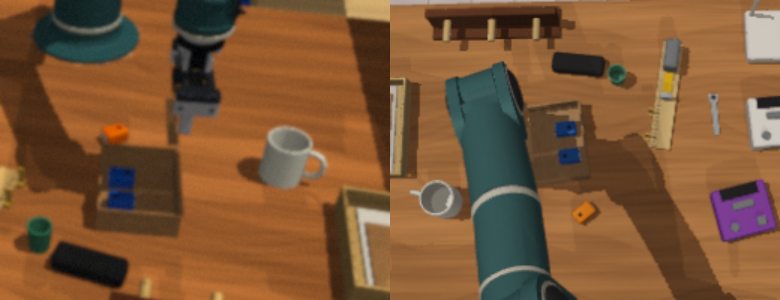

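The flap is now upright, edge-on to the scene camera, and nothing blue was hidden behind it. Continue the arc.

```bash
python3 -m pendant '[{"linear":[-11,0,0],"rot":[0,0,0],"jaw":0},{"linear":[-22,0,0],"rot":[0,0,0],"jaw":0},{"linear":[-34,0,4],"rot":[0,0,0],"jaw":0},{"linear":[-46,0,10],"rot":[0,0,0],"jaw":0},{"linear":[-57,0,17],"rot":[0,0,0],"jaw":0},{"linear":[-66,0,27],"rot":[0,0,0],"jaw":0},{"linear":[-75,0,37],"rot":[0,0,0],"jaw":0},{"linear":[-84,0,47],"rot":[0,0,0],"jaw":0},{"linear":[-90,0,60],"rot":[0,0,0],"jaw":0},{"linear":[-96,0,74],"rot":[0,0,0],"jaw":0},{"linear":[-102,0,82],"rot":[0,0,0],"jaw":0},{"linear":[-108,0,88],"rot":[0,0,0],"jaw":0}]'
python3 -m pendant '[{"linear":[-4,0,5],"rot":[0,0,0],"jaw":0},{"linear":[-8,0,9],"rot":[0,0,0],"jaw":0},{"linear":[-8,0,12],"rot":[0,0,0],"jaw":0},{"linear":[-8,0,14],"rot":[0,0,0],"jaw":0},{"linear":[-8,0,14],"rot":[0,0,0],"jaw":0}]'
python3 flap.py  -48,39 -52,34
```

```text
t: 19.58
ee_pos: [0.5757, 0.1679, 0.0513]
tool_rot: [-2.068, -2.364, 0.002]
contact_force: [-0.4, -0.4, 0.2]
grip_width: 0.004
grasp_force: 0.2
t: 20.0
ee_pos: [0.5772, 0.1612, 0.0387]
tool_rot: [-2.068, -2.365, 0.0]
contact_force: [-0.3, 0.4, 0.8]
grip_width: 0.002
grasp_force: 0.0
-48,39 lin [-3.  -0.1 -0.3] 
-52,34 lin [-7.  -0.1  4.7]
```

Press down gently in small steps, watching the force.

```bash
python3 -m pendant '[{"linear":[-4,0,1],"rot":[0,0,0],"jaw":0},{"linear":[-8,0,2],"rot":[0,0,0],"jaw":0},{"linear":[-8,0,4],"rot":[0,0,0],"jaw":0},{"linear":[-8,0,5],"rot":[0,0,0],"jaw":0},{"linear":[-8,0,5],"rot":[0,0,0],"jaw":0}]'
python3 - <<'E'
from h import *
f=cam("scene")
cv2.imwrite("pics/m7.png",cv2.resize(f["pixels"][130:270,230:430,::-1],None,fx=3,fy=3))
E
```

```text
t: 20.42
ee_pos: [0.579, 0.152, 0.0352]
tool_rot: [2.069, 2.363, 0.001]
contact_force: [-7.8, -4.2, 23.2]
grip_width: 0.005
grasp_force: 11.9
```

View pics/m7.png

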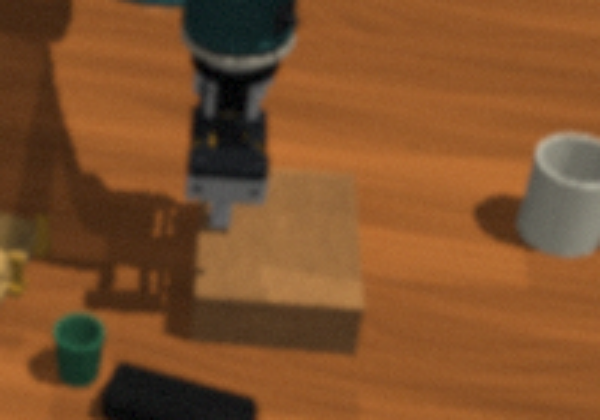

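The flap lies flat and the press force is 23 N at closing height. Press a touch more, lift, and go to the tape.

```bash
python3 -m pendant '[{"linear":[0,0,1],"rot":[0,0,0],"jaw":0},{"linear":[0,0,1],"rot":[0,0,0],"jaw":0},{"linear":[0,0,-40],"rot":[0,0,0],"jaw":0},{"linear":[0,0,-80],"rot":[0,0,0],"jaw":0.5},{"linear":[0,0,-115],"rot":[0,0,0],"jaw":0.5},{"linear":[0,0,-115],"rot":[0,0,0],"jaw":0.5}]'
python3 - <<'E'
from h import *
go((.682,-.0645,.13),-8.4);go((.682,-.0645,.0),-8.4)
f=cam("scene","shut.png");g=cam("top")
# front-left top corner check of flap
c,s=np.cos(np.radians(7.67)),np.sin(np.radians(7.67))
for x,y in((-94,-74),(94,-74),(94,74)):
  for z in(55,59,70): print(x,y,z,proj(f,(.5711+(c*x-s*y)/1000,.2058+(s*x+c*y)/1000,z/1000)).round(1))
E
```

```text
t: 20.97
ee_pos: [0.5814, 0.1533, 0.1556]
tool_rot: [2.067, 2.361, 0.012]
contact_force: [0.3, -0.2, 0.2]
grip_width: 0.181
grasp_force: 0.0
lin [-229.2   70.7   25.7] rot [ 0.5 -0.2 16. ] rot [   0.3    0.7 -164. ] 
lin [-229.5   69.6  155.7] rot [ 0.5 -0.2 16. ] rot [   0.3    0.7 -164. ] 
-94 -74 55 [[296.9 185. ]]
-94 -74 59 [[297. 184.]]
-94 -74 70 [[297.2 181.1]]
94 -74 55 [[294.4 229.3]]
94 -74 59 [[294.5 228.2]]
94 -74 70 [[294.7 225.2]]
94 74 55 [[350.6 233.6]]
94 74 59 [[350.8 232.5]]
94 74 70 [[351.3 229.6]]
```

```bash
python3 -m pendant '[{"linear":[-38,12,0],"rot":[0,0,5],"jaw":0.55},{"linear":[-76,24,0],"rot":[0,0,10],"jaw":0.55},{"linear":[-114,36,0],"rot":[0,0,16],"jaw":0.55},{"linear":[-152,47,0],"rot":[0,0,16],"jaw":0.55},{"linear":[-190,59,0],"rot":[0,0,16],"jaw":0.55},{"linear":[-229,70,0],"rot":[0,0,16],"jaw":0.55},{"linear":[-229,70,20],"rot":[0,0,16],"jaw":0.55},{"linear":[-229,70,40],"rot":[0,0,16],"jaw":0.55},{"linear":[-229,70,60],"rot":[0,0,16],"jaw":0.55},{"linear":[-229,70,60],"rot":[0,0,16],"jaw":0.55},{"linear":[-229,70,60],"rot":[0,0,16],"jaw":0.55}]' 20
python3 - <<'E'
from h import *
s=observe();print(s["ee_pos"].round(4),s["grip_width"])
go((.682,-.0645,.0),-8.4)
E
```

```text
t: 21.98
ee_pos: [0.677, -0.0648, 0.0874]
tool_rot: [-2.376, -2.052, 0.004]
contact_force: [0.9, -0.0, 0.7]
grip_width: 0.548
grasp_force: 0.0
[ 0.677  -0.0648  0.0874] 0.5475939103873723
lin [ 1.1  5.1 87.4] rot [-0.2  0.   0. ] rot [-1.0e-01 -3.0e-01 -1.8e+02]
```

```bash
python3 -m pendant '[{"linear":[1,5,25],"rot":[0,0,0],"jaw":0.55},{"linear":[1,5,50],"rot":[0,0,0],"jaw":0.55},{"linear":[1,5,70],"rot":[0,0,0],"jaw":0.55},{"linear":[1,5,78],"rot":[0,0,0],"jaw":0.55},{"linear":[1,5,83],"rot":[0,0,0],"jaw":0.55},{"linear":[1,5,83],"rot":[0,0,0],"jaw":0.55}]'
python3 -m pendant '[{"linear":[0,0,0],"rot":[0,0,0],"jaw":0},{"linear":[0,0,0],"rot":[0,0,0],"jaw":0},{"linear":[0,0,0],"rot":[0,0,0],"jaw":0},{"linear":[0,0,0],"rot":[0,0,0],"jaw":0},{"linear":[0,0,0],"rot":[0,0,0],"jaw":0},{"linear":[0,0,0],"rot":[0,0,0],"jaw":0},{"linear":[0,0,0],"rot":[0,0,0],"jaw":0},{"linear":[0,0,0],"rot":[0,0,0],"jaw":0},{"linear":[0,0,0],"rot":[0,0,0],"jaw":0},{"linear":[0,0,0],"rot":[0,0,0],"jaw":0},{"linear":[0,0,0],"rot":[0,0,0],"jaw":0},{"linear":[0,0,0],"rot":[0,0,0],"jaw":0}]' 30
```

```text
t: 22.48
ee_pos: [0.6834, -0.0645, 0.0062]
tool_rot: [2.377, 2.053, -0.0]
contact_force: [-0.0, 1.3, 0.4]
grip_width: 0.549
grasp_force: 0.0
t: 23.48
ee_pos: [0.6835, -0.0646, 0.0062]
tool_rot: [2.377, 2.053, 0.001]
contact_force: [2.6, 0.5, 4.0]
grip_width: 0.125
grasp_force: 30.0
```

Gripped: width 11.8 mm against the 12 mm tab. Before pulling, I'll refine the pointer offsets on a strongly enlarged, tick-overlaid crop of the first frames.

Run:
```python
from h import *
import pickle
a=pickle.load(open("top0.pkl","rb"));b=pickle.load(open("scene0.pkl","rb"));t=pickle.load(open("fit.pkl","rb"))[1]
q=[.6821,-.0645,np.radians(-8.38)];c,s=np.cos(q[2]),np.sin(q[2])
def W(x,y,z): return (q[0]+(c*x-s*y)/1000,q[1]+(s*x+c*y)/1000,z/1000)
out=[]
for f,(u,v,w,h) in((a,(258,158,30,46)),(b,(208,195,40,46))):
    k=13 if f is a else 10
    im=cv2.resize(f["pixels"][v:v+h,u:u+w,::-1],(390 if f is a else 400,598 if f is a else 460),interpolation=cv2.INTER_CUBIC)
    k=im.shape[1]/w
    P=lambda p:tuple(np.int32((proj(f,p)[0]-[u,v]+.5)*k))
    for d,col in((0,(0,255,0)),(38,(255,0,255)),(42,(0,255,0)),(46,(255,0,255)),(98,(255,0,255)),(102,(0,255,0)),(106,(255,0,255))):
        cv2.line(im,P(W(-d,42,45)),P(W(-d,55,45)),col,1);cv2.line(im,P(W(-d,14,46)),P(W(-d,22,46)),col,1) if d in(0,42,102) else 0
        if d==0: cv2.line(im,P(W(0,-22,46)),P(W(0,-14,46)),col,1)
    im=cv2.copyMakeBorder(im,0,598-im.shape[0],0,0,cv2.BORDER_CONSTANT); out.append(im)
cv2.imwrite("pics/ptr.png",np.hstack(out))
```

```text
(no output)
```

View pics/ptr.png

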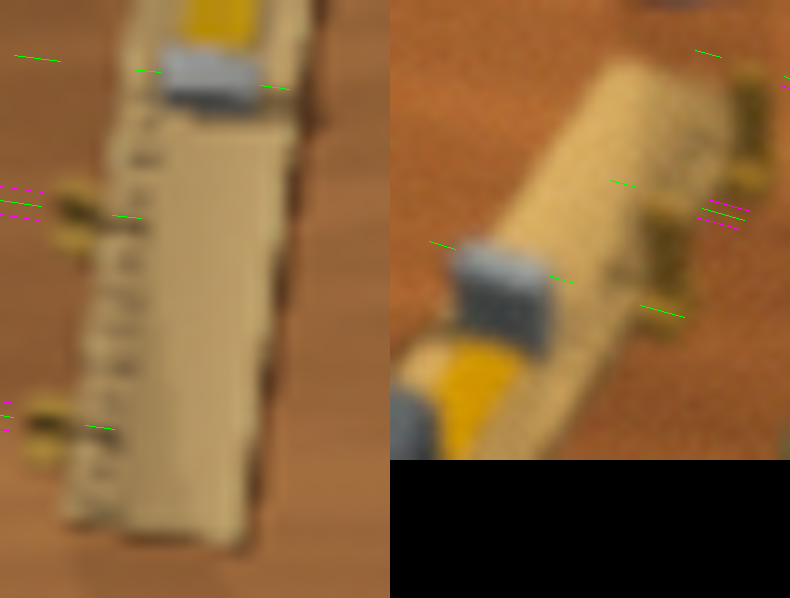

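The top face of each pointer fin lies at about row 188 and row 400 in the left panel, roughly 1.5 px off my ticks. My clicks were imprecise, so I'll print the pixel profiles to pin it down.

Run:
```python
from h import *
import pickle
a=pickle.load(open("top0.pkl","rb"));b=pickle.load(open("scene0.pkl","rb"))
def pr(f,us,v0,v1,ch):
    print("u",us)
    for v in range(v0,v1): print(v,*["%3d,%3d,%3d"%tuple(f["pixels"][v,u]) for u in us])
pr(a,range(261,267),170,178,0); pr(a,range(258,265),186,195,0)
print("scene"); pr(b,range(232,240),213,229,0); pr(b,range(240,248),199,216,0)
```

```text
u range(261, 267)
170 138, 91, 53 138, 90, 52 139, 91, 52 139, 91, 51 137, 90, 51 156,124, 80
171 143, 95, 53 146,101, 55 149,105, 55 148,103, 54 140, 96, 53 152,118, 74
172 147, 99, 55 148,107, 53 152,114, 53 156,117, 56 154,113, 60 160,125, 78
173 140, 92, 50 117, 81, 40 103, 78, 32 124, 95, 42 139,108, 55 158,127, 79
174 142, 95, 52 119, 82, 41  84, 64, 25  80, 61, 25 105, 82, 44 139,112, 69
175 147,101, 54 145,106, 51 133,103, 44 124, 96, 42 111, 85, 45 116, 92, 57
176 145,100, 53 153,115, 55 159,125, 55 155,121, 54 150,121, 68 164,136, 89
177 139, 93, 52 135, 95, 48 136,101, 47 132, 98, 45 150,123, 76 169,143, 95
u range(258, 265)
186 134, 88, 50 135, 88, 52 136, 88, 50 136, 89, 49 137, 90, 51 133, 88, 50 141,107, 68
187 136, 89, 50 137, 89, 50 139, 91, 51 141, 94, 53 139, 91, 52 141, 97, 57 157,122, 78
188 140, 93, 52 143, 97, 53 151,108, 55 155,114, 56 153,111, 54 151,112, 62 158,126, 80
189 145, 96, 55 147,101, 54 148,110, 51 151,118, 50 155,122, 52 157,124, 67 161,131, 84
190 154,103, 58 141, 94, 52  99, 69, 33  76, 58, 25  96, 72, 32 122, 95, 52 140,112, 70
191 159,107, 60 
[... 2977 characters left out ...]

209 144,112, 62 139,106, 55 116, 88, 42  98, 73, 29  92, 67, 19 115, 79, 29 147, 98, 40 169,107, 47
210 152,118, 65 141,107, 55 117, 87, 36 111, 79, 31 106, 76, 25 115, 81, 22 143, 98, 35 169,110, 51
211 164,127, 69 146,111, 52 137,100, 39 137, 99, 37 132, 95, 34 129, 90, 28 143, 97, 37 163,103, 44
212 158,123, 64 141,107, 49 143,104, 40 147,108, 33 147,106, 33 141,101, 34 146, 99, 39 163,102, 45
213 139,105, 54 123, 93, 41 118, 83, 27 132, 94, 30 137, 99, 30 135, 96, 36 146, 93, 39 161, 98, 45
214 127, 92, 47 114, 80, 40 109, 75, 31 115, 80, 31 119, 81, 30 129, 85, 30 146, 90, 39 159, 98, 47
215 129, 85, 40 125, 81, 38 119, 76, 32 122, 76, 34 124, 79, 35 136, 85, 38 146, 89, 38 156, 91, 44
```

Run:
```python
from h import *
import pickle
a=pickle.load(open("top0.pkl","rb"));b=pickle.load(open("scene0.pkl","rb"))
y=np.radians(-8.38);X=np.array([np.cos(y),np.sin(y)]);Y=np.array([-X[1],X[0]]);o=np.array([.6821,-.0645])
def own(P): d=(P[:,:2]-o)*1000; return np.c_[d@X,d@Y].round(1)
print("top near/far tops",own(ray(a,[(263.5,171.8),(261,188.6)],.045)),"bases",own(ray(a,[(263.5,174.9),(261,191.4)],0)))
print("scene near/far tops",own(ray(b,[(235,214.8),(243.5,201.7)],.045)))
for f,(u0,u1,v0,v1) in((a,(268,280,158,170)),(b,(213,226,216,234))):
    p=f["pixels"][v0:v1,u0:u1].astype(int); w=((p[...,0]-p[...,2]<45)&(p.mean(2)>110))
    vv,uu=np.nonzero(w); c=(uu.mean()+u0,vv.mean()+v0); print("tab top",c,w.sum(),own(ray(f,[c],.046)))
    for r in range(v0,v1): print(r,*["%3d/%3d"%(p[r-v0,i].mean(),p[r-v0,i,0]-p[r-v0,i,2]) for i in range(2,u1-u0-2)])
```

```text
top near/far tops [[-34.8  32.6]
 [-97.2  33.6]] bases [[-35.5  31.9]
 [-98.3  33.1]]
scene near/far tops [[ -40.1   31.5]
 [-100.2   31.9]]
tab top (np.float64(273.25), np.float64(162.95833333333334)) 24 [[2.1 1.9]]
158 128/ 76 126/ 87 122/124 111/169 112/166 113/166 116/173 116/135
159 128/ 76 126/ 92 119/135 111/168 112/166 112/167 115/175 116/127
160 127/ 73 124/ 87 117/132 111/169 110/170 112/166 114/168 112/120
161 134/ 53 136/ 41 133/ 67 138/ 77 135/ 85 125/109 120/111 112/ 89
162 141/ 31 153/  3 147/  4 148/  2 146/ 11 133/ 27 131/ 37 131/ 51
163 128/ 25 148/  4 146/  4 144/  4 144/  4 143/  3 141/  3 133/ 14
164 119/ 27 132/  4 132/  3 131/  3 131/  4 131/  3 132/  3 125/ 18
165  97/ 38  75/  6  72/  6  72/  3  74/  2  82/  2  96/  2  98/ 18
166 114/ 58 105/ 50  95/ 41  78/ 20  77/ 17  77/ 17  77/ 16  81/ 31
167 128/ 75 138/ 80 127/ 77 110/ 65 110/ 64 112/ 64 113/ 62 114/ 65
168 136/ 78 138/ 81 138/ 81 141/ 80 142/ 81 144/ 83 146/ 83 148/ 83
169 129/ 75 138/ 79 139/ 80 140/ 81 142/ 81 144/ 81 146/ 83 147/ 82
tab top (np.float64(218.80769230769232), np.float64(221.30769230769
[... 688 characters left out ...]
  98/  3 103/ 20
225  72/ 18  65/  0  62/ -2  64/ -2  63/ -2  67/ -1  68/ -2  77/  1  94/ 24
226  75/ 15  65/  3  65/  2  61/ -4  63/ -4  69/ -2  65/ -2  75/  5  89/ 18
227  71/ 31  71/ 17  65/  9  63/  2  62/  1  63/  2  67/  0  74/  2  92/ 18
228  90/ 71  85/ 61  79/ 47  76/ 37  69/ 23  68/ 10  68/  5  74/  5  92/ 23
229 110/131 103/132 103/119  97/103  90/ 78  80/ 54  75/ 29  76/ 16  93/ 35
230 117/187 117/189 115/181 115/163 107/144 101/116  89/ 74  88/ 46  97/ 54
231 126/201 120/209 118/206 117/205 117/189 116/153 109/109 107/ 81 113/ 78
232 120/209 119/208 119/209 118/206 122/192 125/151 126/118 123/100 130/ 95
233 119/209 119/209 118/206 115/201 121/167 128/132 133/110 129/104 136/ 99
```

Run:
```python
from h import *
import pickle
a=pickle.load(open("top0.pkl","rb"));b=pickle.load(open("scene0.pkl","rb"))
y=np.radians(-8.38);X=np.array([np.cos(y),np.sin(y)]);Y=np.array([-X[1],X[0]]);o=np.array([.6821,-.0645])
def own(P): d=(P[:,:2]-o)*1000; return np.c_[d@X,d@Y].round(1)
A=own(ray(a,[(273,164.36),(263.5,172.95),(261,189.6)],[.046,.045,.045]));B=own(ray(b,[(219,222.8),(235.5,216.3),(243.5,202.65)],[.046,.045,.045]))
A[:,0]+=[6,2,2];B[:,0]-=[6,2,2]
print(A,B,"d top",A[0,0]-A[1:,0],"d scene",B[0,0]-B[1:,0])
```

```text
[[  2.8   2.1]
 [-37.   32.1]
 [-98.8  33.1]] [[  1.    4.3]
 [-37.   35.3]
 [-98.4  33.5]] d top [ 39.8 101.6] d scene [38.  99.4]
```

The two views now agree: pointers 38.6 mm and 100.2 mm from the tab's home, each within about 1 mm. Draw to the near pointer.

```bash
python3 -c "
from h import *
go((.6453,-.0590,.0062),-8.4);go((.5844,-.0500,.0062))"
```

```text
lin [ -0.1 -38.6  -0. ] rot [0. 0. 0.] rot [-0.0e+00  1.0e-01 -1.8e+02] 
lin [-0.000e+00 -1.002e+02 -1.000e-01]
```

```bash
python3 -m pendant '[{"linear":[0,-5,0],"rot":[0,0,0],"jaw":0},{"linear":[0,-10,0],"rot":[0,0,0],"jaw":0},{"linear":[0,-15,0],"rot":[0,0,0],"jaw":0},{"linear":[0,-20,0],"rot":[0,0,0],"jaw":0},{"linear":[0,-25,0],"rot":[0,0,0],"jaw":0},{"linear":[0,-30,0],"rot":[0,0,0],"jaw":0},{"linear":[0,-35,0],"rot":[0,0,0],"jaw":0},{"linear":[0,-38.6,0],"rot":[0,0,0],"jaw":0},{"linear":[0,-38.6,0],"rot":[0,0,0],"jaw":0},{"linear":[0,-38.6,0],"rot":[0,0,0],"jaw":0}]' 40
python3 -c "
from h import *
go((.6453,-.0590,.0062));cam('scene','near.png')"
```

```text
t: 24.32
ee_pos: [0.6449, -0.0586, 0.0061]
tool_rot: [2.377, 2.054, 0.001]
contact_force: [4.1, 1.9, 5.2]
grip_width: 0.122
grasp_force: 40.0
lin [-0.3  0.4 -0.1]
```

```bash
python3 -m pendant '[{"linear":[0,0,0],"rot":[0,0,0],"jaw":0},{"linear":[0,0,0],"rot":[0,0,0],"jaw":0},{"linear":[0,0,0],"rot":[0,0,0],"jaw":0},{"linear":[0,0,0],"rot":[0,0,0],"jaw":0},{"linear":[0,0,0],"rot":[0,0,0],"jaw":0},{"linear":[0,0,0],"rot":[0,0,0],"jaw":0},{"linear":[0,0,0],"rot":[0,0,0],"jaw":0},{"linear":[0,0,0],"rot":[0,0,0],"jaw":0},{"linear":[0,0,0],"rot":[0,0,0],"jaw":0},{"linear":[0,0,0],"rot":[0,0,0],"jaw":0},{"linear":[0,0,0],"rot":[0,0,0],"jaw":0},{"linear":[0,0,0],"rot":[0,0,0],"jaw":0}]'
python3 -m pendant '[{"linear":[0,0,0],"rot":[0,0,0],"jaw":0},{"linear":[0,0,0],"rot":[0,0,0],"jaw":0},{"linear":[0,0,0],"rot":[0,0,0],"jaw":0},{"linear":[0,0,0],"rot":[0,0,0],"jaw":0},{"linear":[0,0,0],"rot":[0,0,0],"jaw":0},{"linear":[0,0,0],"rot":[0,0,0],"jaw":0},{"linear":[0,0,0],"rot":[0,0,0],"jaw":0},{"linear":[0,0,0],"rot":[0,0,0],"jaw":0},{"linear":[0,0,0],"rot":[0,0,0],"jaw":0},{"linear":[0,0,0],"rot":[0,0,0],"jaw":0},{"linear":[0,0,0],"rot":[0,0,0],"jaw":0},{"linear":[0,0,0],"rot":[0,0,0],"jaw":0}]'
python3 - <<'E'
from h import *
go((.6453,-.0590,.0062))
f=cam("scene","near2.png")
p=f["pixels"].astype(int)
for r in range(205,240): print(r,*["%3d/%3d"%(p[r,u].mean(),p[r,u,0]-p[r,u,2]) for u in range(218,236,1)])
E
```

```text
t: 25.37
ee_pos: [0.6452, -0.0587, 0.0061]
tool_rot: [2.377, 2.053, 0.001]
contact_force: [3.6, 2.4, 6.4]
grip_width: 0.125
grasp_force: 40.0
t: 26.37
ee_pos: [0.6452, -0.0587, 0.0061]
tool_rot: [2.377, 2.053, 0.001]
contact_force: [4.6, 1.9, 6.2]
grip_width: 0.127
grasp_force: 40.0
lin [-0.3  0.1 -0.1] 
205  76/  1  74/  4  84/  1  95/  3 103/  4 100/  3  81/  2  73/  0  60/  2  50/  1  72/  8 109/ 32 138/ 72 154/104 155/115 147/111 141/105 140/103
206  66/  1  64/  0  78/  0  91/  1 102/  3  97/  3  89/  4  82/  1  66/  1  53/  1  71/  9 109/ 27 134/ 69 155/103 159/109 146/111 139/107 137/103
207  71/  4  70/  0  79/  3  89/  3 101/  3  97/  4  94/  2  87/  2  70/  4  55/ -2  64/  4 103/ 26 134/ 64 151/ 97 153/107 143/108 139/105 136/101
208  77/  9  75/  4  78/  2  91/  0 100/  1  98/  4  98/ -2  88/  5  74/  1  51/  2  65/  5 103/ 26 134/ 60 148/ 95 147/108 144/107 138/104 132/101
209  80/ 22  81/  8  88/  3  95/  1 101/  0  99/ -1  99/  2  94/  2  78/  2  54/  3  68/  6 101/ 28 129/ 59 144/ 96 150/105 142/106 135/102 132/ 95
210  81/ 39  84/ 13  87/  2  91/  3  98/  0  96/  4  9
[... 3685 characters left out ...]
/104 143/105 140/106 128/ 98 111/ 90  94/ 90  88/ 98  92/ 99  87/103  91/104  87/103  89/106  90/102  91/104
236 133/144 135/117 139/106 138/105 140/102 141/104 135/102 115/ 96  99/ 90  87/ 95  89/100  89/105  89/103  91/102  90/106  87/104  89/105  93/103
237 138/120 137/109 140/104 138/106 142/104 139/102 125/100 110/ 90  94/ 93  91/100  92/105  90/105  88/107  92/105  94/103  88/108  92/103  89/103
238 136/111 137/105 139/105 142/103 138/103 128/101 111/ 93  99/ 92  95/ 99  94/110  99/109  96/109  92/105  90/108  93/107  88/111  89/109  95/104
239 135/105 140/103 141/105 140/108 133/101 117/ 93  99/ 89  96/ 98  92/104  94/112  97/112  98/111  96/112  96/114  95/110  94/110  96/107  98/107
```

Run:
```python
from h import *
f=cam("scene")
y=np.radians(-8.38);X=np.array([np.cos(y),np.sin(y)]);Y=np.array([-X[1],X[0]]);o=np.array([.6821,-.0645])
p=f["pixels"].astype(int)
def own(P): d=(P[:,:2]-o)*1000; return np.c_[d@X,d@Y].round(1)
print("tab",own(ray(f,[(228,214.5),(227,214.6)],.046))[:,0]-6,"ptr",own(ray(f,[(235.5,216.3)],.045))-[2,0])
for r in range(211,220): print(r,p[r,233:238,0])
```

```text
tab [-38.8 -37.4] ptr [[-37.   35.3]]
211 [183 175 168 163 164]
212 [175 164 159 159 163]
213 [175 164 158 155 163]
214 [173 168 166 169 162]
215 [160 159 164 169 165]
216 [136 132 136 143 145]
217 [123 105 107 114 123]
218 [121 101  97  99 118]
219 [125 106  94  97 118]
```

In the live view the tab edge is within about 1 mm of the near pointer, and it has been held for over 2 s. Draw on to the far one.

```bash
python3 -m pendant '[{"linear":[0,-6,0],"rot":[0,0,0],"jaw":0},{"linear":[0,-13,0],"rot":[0,0,0],"jaw":0},{"linear":[0,-20,0],"rot":[0,0,0],"jaw":0},{"linear":[0,-27,0],"rot":[0,0,0],"jaw":0},{"linear":[0,-34,0],"rot":[0,0,0],"jaw":0},{"linear":[0,-41,0],"rot":[0,0,0],"jaw":0},{"linear":[0,-48,0],"rot":[0,0,0],"jaw":0},{"linear":[0,-54,0],"rot":[0,0,0],"jaw":0},{"linear":[0,-59,0],"rot":[0,0,0],"jaw":0},{"linear":[0,-61.6,0],"rot":[0,0,0],"jaw":0},{"linear":[0,-61.6,0],"rot":[0,0,0],"jaw":0},{"linear":[0,-61.6,0],"rot":[0,0,0],"jaw":0}]'
python3 - <<'E'
from h import *
go((.5844,-.0500,.0062))
f=cam("scene","far.png");p=f["pixels"].astype(int)
for r in range(194,212): print(r,*["%3d/%3d"%(p[r,u].mean(),p[r,u,0]-p[r,u,2]) for u in range(230,248)])
E
```

```text
t: 27.47
ee_pos: [0.5844, -0.0493, 0.0061]
tool_rot: [2.377, 2.054, 0.002]
contact_force: [6.4, 3.7, 4.4]
grip_width: 0.125
grasp_force: 40.0
lin [-0.6  0.1 -0.1] 
194  86/  2  89/  5  94/  3 100/  2  92/  4  73/  1  56/  2  71/  7  94/ 24  98/ 63 103/ 94  99/110 103/116  97/116  96/115 101/114 102/116 107/125
195  85/  2  87/  4  98/  3  95/  2  93/  3  79/  4  59/  7  71/  5  95/ 28 103/ 61 104/ 95  97/110  96/114  99/114 100/112  95/114  99/117 106/122
196  85/  4  87/  1  93/ -1  95/  2  98/  0  84/  1  64/  3  72/  4  97/ 21 106/ 62 103/ 94  97/113 101/114  98/116  98/115 102/116 105/115 106/122
197  83/  3  86/  5  90/  1  94/  2  97/  3  93/  1  79/  0  90/  3 101/ 23 106/ 61 100/ 94 100/108  99/114  99/112 100/114  98/117 103/120 109/120
198  81/  5  88/  2  89/  2  93/  2 100/  4 107/  2 105/  0 110/  2 111/ 18 109/ 61  99/ 93  95/108  99/113  97/115  97/112 100/115 104/121 107/124
199  87/  5  85/  4  85/  1  92/  2 106/  5 116/  2 125/ -1 128/  2 123/ 17 108/ 55  98/ 95  91/110  96/109  97/109  95/110  96/111 102/120 103/122
200  87/  7  90/  0  87/  1  92/  3 104/  6 116/
[... 1027 characters left out ...]
/ 82  89/ 76  87/ 56  83/ 36  98/ 46 109/ 71 114/ 85 110/ 86  88/ 78  69/ 71  62/ 73  75/ 85  91/110 109/123
208  90/132  75/133  82/137  92/144  97/151  99/136  96/ 97  92/ 58  94/ 61 105/ 76 113/ 85 110/ 87  90/ 80  66/ 69  64/ 73  74/ 87  96/109 111/126
209 105/180  98/173 102/180 108/190 110/186 111/150 107/105  97/ 81  96/ 74 106/ 79 112/ 84 102/ 80  85/ 74  69/ 73  64/ 75  79/ 87  99/109 112/125
210 118/207 117/204 116/204 117/203 119/175 114/137 109/102 112/ 88 113/ 87 119/ 88 115/ 89 102/ 82  89/ 80  73/ 82  73/ 83  79/ 92  93/107 107/128
211 123/214 119/209 121/211 123/191 116/151 115/113 114/ 95 119/ 87 120/ 90 126/ 95 123/ 97 108/ 98  98/102  94/104  89/109  87/100  94/111 107/121
```

```bash
python3 - <<'E'
from h import *
f=cam("scene")
y=np.radians(-8.38);X=np.array([np.cos(y),np.sin(y)]);Y=np.array([-X[1],X[0]]);o=np.array([.6821,-.0645])
def own(P): d=(P[:,:2]-o)*1000; return np.c_[d@X,d@Y].round(1)
print("tab",own(ray(f,[(236.5,201.4)],.046))-[6,0],"ptr",own(ray(f,[(243.5,202.65)],.045))-[2,0])
E
python3 -m pendant '[{"linear":[0,0,0],"rot":[0,0,0],"jaw":0},{"linear":[0,0,0],"rot":[0,0,0],"jaw":0},{"linear":[0,0,0],"rot":[0,0,0],"jaw":0},{"linear":[0,0,0],"rot":[0,0,0],"jaw":0},{"linear":[0,0,0],"rot":[0,0,0],"jaw":0},{"linear":[0,0,0],"rot":[0,0,0],"jaw":0},{"linear":[0,0,0],"rot":[0,0,0],"jaw":0},{"linear":[0,0,0],"rot":[0,0,0],"jaw":0},{"linear":[0,0,0],"rot":[0,0,0],"jaw":0},{"linear":[0,0,0],"rot":[0,0,0],"jaw":0},{"linear":[0,0,0],"rot":[0,0,0],"jaw":0},{"linear":[0,0,0],"rot":[0,0,0],"jaw":0}]'
python3 -m pendant '[{"linear":[0,0,0],"rot":[0,0,0],"jaw":0},{"linear":[0,0,0],"rot":[0,0,0],"jaw":0},{"linear":[0,0,0],"rot":[0,0,0],"jaw":0},{"linear":[0,0,0],"rot":[0,0,0],"jaw":0},{"linear":[0,0,0],"rot":[0,0,0],"jaw":0},{"linear":[0,0,0],"rot":[0,0,0],"jaw":0},{"linear":[0,0,0],"rot":[0,0,0],"jaw":0},{"linear":[0,0,0],"rot":[0,0,0],"jaw":0},{"linear":[0,0,0],"rot":[0,0,0],"jaw":0},{"linear":[0,0,0],"rot":[0,0,0],"jaw":0},{"linear":[0,0,0],"rot":[0,0,0],"jaw":0},{"linear":[0,0,0],"rot":[0,0,0],"jaw":0}]'
```

```text
tab [[-98.7  13.1]] ptr [[-98.4  33.5]]
t: 28.57
ee_pos: [0.5846, -0.0494, 0.0061]
tool_rot: [2.377, 2.054, 0.002]
contact_force: [5.1, 3.9, 4.3]
grip_width: 0.124
grasp_force: 40.0
t: 29.57
ee_pos: [0.5846, -0.0494, 0.0061]
tool_rot: [2.377, 2.054, 0.002]
contact_force: [6.3, 3.7, 4.3]
grip_width: 0.123
grasp_force: 40.0
```

Far pointer held for 2 s, within about 0.3 mm. Guide the blade back home, release and lift.

```bash
python3 -m pendant '[{"linear":[0,10,0],"rot":[0,0,0],"jaw":0},{"linear":[0,20,0],"rot":[0,0,0],"jaw":0},{"linear":[0,30,0],"rot":[0,0,0],"jaw":0},{"linear":[0,40,0],"rot":[0,0,0],"jaw":0},{"linear":[0,50,0],"rot":[0,0,0],"jaw":0},{"linear":[0,60,0],"rot":[0,0,0],"jaw":0},{"linear":[0,70,0],"rot":[0,0,0],"jaw":0},{"linear":[0,80,0],"rot":[0,0,0],"jaw":0},{"linear":[0,88,0],"rot":[0,0,0],"jaw":0},{"linear":[0,95,0],"rot":[0,0,0],"jaw":0},{"linear":[0,100,0],"rot":[0,0,0],"jaw":0},{"linear":[0,100,0],"rot":[0,0,0],"jaw":0}]'
python3 -m pendant '[{"linear":[0,0,0],"rot":[0,0,0],"jaw":0.5},{"linear":[0,0,0],"rot":[0,0,0],"jaw":0.5},{"linear":[0,0,0],"rot":[0,0,0],"jaw":0.5},{"linear":[0,0,0],"rot":[0,0,0],"jaw":0.5},{"linear":[0,0,0],"rot":[0,0,0],"jaw":0.5},{"linear":[0,0,0],"rot":[0,0,0],"jaw":0.5},{"linear":[0,0,0],"rot":[0,0,0],"jaw":0.5},{"linear":[0,0,0],"rot":[0,0,0],"jaw":0.5},{"linear":[0,0,-40],"rot":[0,0,0],"jaw":0.5},{"linear":[0,0,-80],"rot":[0,0,0],"jaw":0.5},{"linear":[0,0,-120],"rot":[0,0,0],"jaw":0.5},{"linear":[0,0,-150],"rot":[0,0,0],"jaw":0}]'
python3 -c "
from h import *
f=cam('scene');p=f['pixels'].astype(int)
print([p[r,219].mean().round() for r in range(219,227)],'was 159 156 151 133 103 77')
go((.5788,-.298,.13),4.2)"
```

```text
t: 30.57
ee_pos: [0.6838, -0.0646, 0.0061]
tool_rot: [2.377, 2.053, 0.001]
contact_force: [3.8, 1.1, 9.3]
grip_width: 0.119
grasp_force: 40.0
t: 31.57
ee_pos: [0.6834, -0.0648, 0.1593]
tool_rot: [2.377, 2.052, 0.002]
contact_force: [0.7, 0.3, -0.1]
grip_width: 0.457
grasp_force: 0.0
[np.float64(163.0), np.float64(164.0), np.float64(154.0), np.float64(139.0), np.float64(108.0), np.float64(82.0), np.float64(67.0), np.float64(64.0)] was 159 156 151 133 103 77
lin [-245.8  -72.1   34. ] rot [  0.5   0.  -12.6] rot [  0.   -0.7 167.4]
```

```bash
python3 -m pendant '[{"linear":[-40,-12,0],"rot":[0,0,-6],"jaw":0},{"linear":[-80,-24,0],"rot":[0,0,-12.6],"jaw":0},{"linear":[-120,-36,0],"rot":[0,0,-12.6],"jaw":0},{"linear":[-160,-48,0],"rot":[0,0,-12.6],"jaw":0},{"linear":[-200,-60,0],"rot":[0,0,-12.6],"jaw":0},{"linear":[-235,-70,0],"rot":[0,0,-12.6],"jaw":0},{"linear":[-246,-72,0],"rot":[0,0,-12.6],"jaw":0},{"linear":[-246,-72,34],"rot":[0,0,-12.6],"jaw":0},{"linear":[-246,-72,60],"rot":[0,0,-12.6],"jaw":0},{"linear":[-246,-72,80],"rot":[0,0,-12.6],"jaw":0},{"linear":[-246,-72,80],"rot":[0,0,-12.6],"jaw":0},{"linear":[-246,-72,80],"rot":[0,0,-12.6],"jaw":0}]'
python3 - <<'E'
from h import *
go((.5788,-.298,.050),4.2);go((.5788,-.298,.038))
s=observe();f=cam("scene");print(proj(f,[s["ee_pos"]+[0,0,.022]]))
cv2.imwrite("pics/key.png",cv2.resize(f["pixels"][130:240,90:230,::-1],None,fx=5,fy=5,interpolation=cv2.INTER_CUBIC))
E
```

```text
t: 32.62
ee_pos: [0.5756, -0.2972, 0.0756]
tool_rot: [-2.137, -2.301, 0.001]
contact_force: [-0.6, -0.1, 0.4]
grip_width: 0.004
grasp_force: 0.0
lin [-1.   3.2 25.5] rot [-0.1 -0.   0. ] rot [ 0.0e+00 -1.0e-01 -1.8e+02] 
lin [-1.   3.2 37.5] 
[[152.468451   170.68615517]]
```

View pics/key.png

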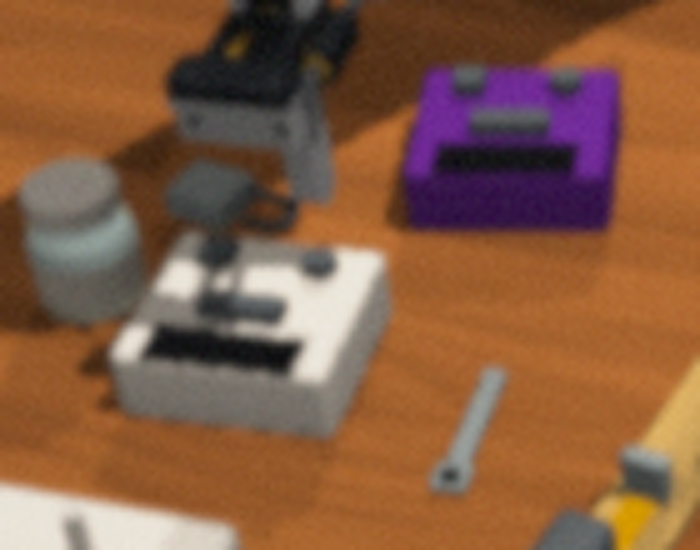

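The fingertip at (315,200) is right above the white printer's round key at (318,262), and the tape tab is home. Press down.

```bash
python3 -m pendant '[{"linear":[-1,3,15],"rot":[0,0,0],"jaw":0},{"linear":[-1,3,25],"rot":[0,0,0],"jaw":0},{"linear":[-1,3,32],"rot":[0,0,0],"jaw":0},{"linear":[-1,3,37],"rot":[0,0,0],"jaw":0},{"linear":[-1,3,37],"rot":[0,0,0],"jaw":0}]'
python3 -m pendant '[{"linear":[0,0,2],"rot":[0,0,0],"jaw":0},{"linear":[0,0,3],"rot":[0,0,0],"jaw":0},{"linear":[0,0,3],"rot":[0,0,0],"jaw":0}]'
python3 -m pendant '[{"linear":[0,0,2],"rot":[0,0,0],"jaw":0},{"linear":[0,0,3],"rot":[0,0,0],"jaw":0},{"linear":[0,0,3],"rot":[0,0,0],"jaw":0}]'
```

```text
t: 33.08
ee_pos: [0.5785, -0.2979, 0.0379]
tool_rot: [-2.137, -2.301, 0.001]
contact_force: [-0.8, 0.1, 0.7]
grip_width: 0.004
grasp_force: 0.0
t: 33.33
ee_pos: [0.5792, -0.2983, 0.0362]
tool_rot: [2.138, 2.301, 0.0]
contact_force: [-0.9, -0.5, 0.9]
grip_width: 0.005
grasp_force: 0.8
t: 33.58
ee_pos: [0.5792, -0.2984, 0.033]
tool_rot: [2.137, 2.301, 0.0]
contact_force: [0.2, -0.5, 2.9]
grip_width: 0.006
grasp_force: 1.5
```

```bash
python3 -m pendant '[{"linear":[0,0,2],"rot":[0,0,0],"jaw":0},{"linear":[0,0,3],"rot":[0,0,0],"jaw":0},{"linear":[0,0,3],"rot":[0,0,0],"jaw":0},{"linear":[0,0,3],"rot":[0,0,0],"jaw":0}]'
python3 -m pendant '[{"linear":[0,0,2],"rot":[0,0,0],"jaw":0},{"linear":[0,0,2],"rot":[0,0,0],"jaw":0},{"linear":[0,0,2],"rot":[0,0,0],"jaw":0}]'
```

```text
t: 33.92
ee_pos: [0.5793, -0.2984, 0.0307]
tool_rot: [2.137, 2.301, 0.001]
contact_force: [-3.9, 1.8, 13.9]
grip_width: 0.006
grasp_force: 7.3
t: 34.17
ee_pos: [0.5795, -0.2985, 0.0302]
tool_rot: [2.137, 2.301, 0.002]
contact_force: [-11.1, 6.7, 38.0]
grip_width: 0.005
grasp_force: 18.9
```

Round key bottomed out (14 N, then 38 N, at TCP 0.030). Lift, then the square key.

```bash
python3 -m pendant '[{"linear":[0,0,-20],"rot":[0,0,0],"jaw":0},{"linear":[0,0,-45],"rot":[0,0,0],"jaw":0},{"linear":[0,0,-45],"rot":[0,0,0],"jaw":0},{"linear":[0,0,-45],"rot":[0,0,0],"jaw":0}]'
python3 -c "
from h import *
go((.5835,-.3618,.040),4.2)"
```

```text
t: 34.5
ee_pos: [0.5796, -0.2982, 0.0738]
tool_rot: [2.137, 2.301, 0.001]
contact_force: [-0.2, 0.5, -1.0]
grip_width: 0.003
grasp_force: 0.0
lin [-63.7  -0.9  33.8] rot [0.1 0.  0. ] rot [-1.0e-01  1.0e-01 -1.8e+02]
```

```bash
python3 -m pendant '[{"linear":[-32,-1,0],"rot":[0,0,0],"jaw":0},{"linear":[-64,-1,0],"rot":[0,0,0],"jaw":0},{"linear":[-64,-1,0],"rot":[0,0,0],"jaw":0},{"linear":[-64,-1,0],"rot":[0,0,0],"jaw":0},{"linear":[-64,-1,20],"rot":[0,0,0],"jaw":0},{"linear":[-64,-1,34],"rot":[0,0,0],"jaw":0},{"linear":[-64,-1,37],"rot":[0,0,0],"jaw":0},{"linear":[-64,-1,40],"rot":[0,0,0],"jaw":0},{"linear":[-64,-1,42],"rot":[0,0,0],"jaw":0},{"linear":[-64,-1,43],"rot":[0,0,0],"jaw":0},{"linear":[-64,-1,43],"rot":[0,0,0],"jaw":0}]'
python3 -m pendant '[{"linear":[0,0,1],"rot":[0,0,0],"jaw":0},{"linear":[0,0,2],"rot":[0,0,0],"jaw":0},{"linear":[0,0,2],"rot":[0,0,0],"jaw":0},{"linear":[0,0,2],"rot":[0,0,0],"jaw":0}]'
```

```text
t: 35.42
ee_pos: [0.5827, -0.3614, 0.0308]
tool_rot: [-2.137, -2.302, -0.001]
contact_force: [-4.4, 5.3, 9.8]
grip_width: 0.001
grasp_force: 4.7
t: 35.75
ee_pos: [0.583, -0.3615, 0.0304]
tool_rot: [-2.137, -2.302, -0.002]
contact_force: [-12.5, 11.2, 30.3]
grip_width: 0.004
grasp_force: 15.4
```

```bash
python3 -m pendant '[{"linear":[0,0,-20],"rot":[0,0,0],"jaw":0},{"linear":[0,0,-45],"rot":[0,0,0],"jaw":0},{"linear":[0,0,-45],"rot":[0,0,0],"jaw":0},{"linear":[0,0,-45],"rot":[0,0,0],"jaw":0}]'
python3 -c "
from h import *
go((.6275,-.3265,.040),4.2)"
```

```text
t: 36.08
ee_pos: [0.5837, -0.3624, 0.0746]
tool_rot: [2.136, 2.3, 0.001]
contact_force: [-0.9, 0.6, -0.6]
grip_width: 0.006
grasp_force: 0.0
lin [32.7 46.3 34.7] rot [0.1 0.1 0. ] rot [-1.0e-01  2.0e-01 -1.8e+02]
```

```bash
python3 -m pendant '[{"linear":[17,23,0],"rot":[0,0,0],"jaw":0},{"linear":[33,46,0],"rot":[0,0,0],"jaw":0},{"linear":[33,46,0],"rot":[0,0,0],"jaw":0},{"linear":[33,46,0],"rot":[0,0,0],"jaw":0},{"linear":[33,46,20],"rot":[0,0,0],"jaw":0},{"linear":[33,46,34],"rot":[0,0,0],"jaw":0},{"linear":[33,46,38],"rot":[0,0,0],"jaw":0},{"linear":[33,46,41],"rot":[0,0,0],"jaw":0},{"linear":[33,46,43],"rot":[0,0,0],"jaw":0},{"linear":[33,46,44],"rot":[0,0,0],"jaw":0},{"linear":[33,46,44],"rot":[0,0,0],"jaw":0}]'
python3 -m pendant '[{"linear":[0,0,1],"rot":[0,0,0],"jaw":0},{"linear":[0,0,2],"rot":[0,0,0],"jaw":0},{"linear":[0,0,2],"rot":[0,0,0],"jaw":0},{"linear":[0,0,2],"rot":[0,0,0],"jaw":0}]'
```

```text
t: 37.0
ee_pos: [0.6251, -0.3261, 0.0306]
tool_rot: [-2.138, -2.3, 0.0]
contact_force: [-14.0, 7.1, 23.1]
grip_width: 0.004
grasp_force: 11.4
t: 37.33
ee_pos: [0.6252, -0.3262, 0.0301]
tool_rot: [-2.138, -2.3, -0.001]
contact_force: [-21.1, 11.8, 42.7]
grip_width: 0.007
grasp_force: 21.6
```

All three keys bottomed out at the same height. Lift clear and compare the final frame with the first numerically.

```bash
python3 -m pendant '[{"linear":[0,0,-30],"rot":[0,0,0],"jaw":0},{"linear":[0,0,-70],"rot":[0,0,0],"jaw":0},{"linear":[0,0,-110],"rot":[0,0,0],"jaw":0},{"linear":[0,0,-150],"rot":[0,0,0],"jaw":0},{"linear":[0,0,-180],"rot":[0,0,0],"jaw":0},{"linear":[0,0,-180],"rot":[0,0,0],"jaw":0},{"linear":[0,0,-180],"rot":[0,0,0],"jaw":0}]'
python3 - <<'E'
from h import *
import pickle
print("blues:");blues()
f=cam("scene");b=pickle.load(open("scene0.pkl","rb"))
d=np.abs(f["pixels"].astype(int)-b["pixels"]).mean(2)
n,l,st,c=cv2.connectedComponentsWithStats((cv2.GaussianBlur(d.astype(np.float32),(0,0),1.2)>18).astype(np.uint8))
for i in range(1,n):
    if st[i,4]>25: print(st[i],c[i].round())
p=f["pixels"].astype(int)   # carton front +x edge: top panel vs wall, at mid
for u in(300,322,345): print(u,[int(p[r,u].mean()) for r in range(222,242)])
c_,s_=np.cos(np.radians(7.67)),np.sin(np.radians(7.67))
print([proj(f,(.5711+(c_*94-s_*y)/1000,.2058+(s_*94+c_*y)/1000,.059)).round(1).tolist() for y in(-70,0,70)])
E
```

```text
t: 37.92
ee_pos: [0.6266, -0.3265, 0.209]
tool_rot: [2.136, 2.299, 0.002]
contact_force: [0.3, 0.8, -0.6]
grip_width: 0.003
grasp_force: 0.0
blues:
[ 67   0  22  34 463] [78. 16.]
[   44     0   198   212 10754] [126. 105.]
[ 258    0   72   66 1558] [300.  20.]
[ 450    0   62  116 3473] [488.  52.]
[267  26  27  16 190] [282.  33.]
[258  36  10  39 233] [262.  55.]
[269  39  30  29 159] [290.  56.]
[251  94  13   5  40] [257.  96.]
[284 105  22   8 102] [296. 109.]
[ 243  116  196  118 5781] [348. 170.]
[228 177  18  20 287] [236. 186.]
[259 178  22  16 295] [270. 186.]
[105 183   8   9  57] [109. 187.]
300 [124, 124, 122, 123, 123, 120, 108, 83, 66, 53, 53, 56, 52, 54, 54, 52, 53, 51, 55, 52]
322 [120, 119, 117, 119, 122, 120, 122, 117, 99, 77, 58, 57, 57, 55, 57, 55, 55, 55, 55, 55]
345 [113, 116, 118, 119, 124, 121, 122, 121, 123, 115, 97, 69, 54, 55, 53, 56, 57, 53, 58, 53]
[[[296.0, 228.3]], [[322.4, 230.3]], [[349.2, 232.4]]]
```

The flap's edge matches the shut height to under half a pixel along its whole length. No blue light is left outside, and the bystanders are unchanged.

```bash
python3 -c "
from station import *
print(job_done())"
```

```text
the job is handed in; nothing more can be done
None
```

The job is handed in at about 38 s: both blue lights are in the shut carton, the tape was held about 2 s at each pointer (within about 1 mm by camera) and let home, and the three keys were pressed right down in order. The tab behind the rim was not seen directly; I judged it from the flap's height and the force when I pressed it shut.

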